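Free the seized wing knob and take out the boom

TASK

The steel wing knob that clamps the drone boom in its saddles has rusted fast. Grip it and rock it gently back and forth, turning back each time it comes up firm and never forcing it (the thin stud is ruined above 0.7 N m), until it breaks free; then turn it about a quarter turn anticlockwise so that its tongue is clear of the boom. Lift the boom out, lay it flat and lengthwise in the long grey tray, and let go, leaving everything else where it is.

Things in the scene. Friction and masses are not known exactly. Their poses are not given: they have to be found in the camera images.
- mount: plywood jig board for a drone boom, 170 x 200 x 12 mm, screwed to the bench. Origin: centre of its underside, on the bench; z up. The wing knob's upright axis is at x = -45 mm, y = 0; the boom lies along y at x = +40 mm in two saddles. Four thin standoffs, tops 42 mm above the bench, at y = +-90 mm, x = -75 and -30 mm.
- saddles (a point): point midway between the two aluminium saddles, on the boom's axis, 36 mm above the bench; axes as the plate's. Saddles centred 55 mm either way along y, 16 mm wide; slot 27 mm wide, its floor 24 mm and its walls (8 mm thick) 44 mm above the bench. End stops 42 mm high stand 4 mm beyond the boom's ends.
- knob_grip (a point): where to grip the steel wing knob: on its turning axis, 78 mm above the bench, z up. The wing is an upright flat bar 54 mm long (this point's x axis), 12 mm thick (y), from 58 to 88 mm above the bench; the dark stud end sticks out 5 mm above it.
- tongue_tip (a point): end of the tongue, a flat steel strip 18 mm wide that turns with the knob under the wing, along the wing's x axis, 50 to 55 mm above the bench, and ends here, 102 mm from the knob's axis. As found it lies across the boom's middle, 2 mm above it, and keeps it in. It is clear of the boom once turned 1.15 rad.
- knob (a joint): turn of the wing knob, rad, 0 as found, positive anticlockwise from above (opening); end of travel 1.75. Rubs at 0.1 to 0.25 N m. Seized: it first turns 0.08 to 0.44 rad either way (unseen, differs from end to end) to a springy stop. Each swing from one stop right to the other widens it 0.025 rad a side; after 5 or 6 swings it breaks free. Longer or harder pressing does not help.
- stud (a joint): elastic twist of the thin stud under the knob, rad, sign as the knob: 0 when unloaded, 8 N m per rad (0.03 rad means 0.24 N m at a stop); while seized, rubbing between the stops twists it up to 0.015. It is ruined beyond 0.09 rad (0.7 N m) either way.
- boom_mid (a point): middle of the boom: a straight dark tube 24 mm across, 170 mm long (its y axis), with a square 24 mm aluminium block at each end, 100 to 200 g; this point lies on its axis half-way along, 36 mm above the bench while it lies in its saddles. Room for fingers either side of it once the tongue is turned away.
- tray: long open grey tray, 125 x 260 mm outside, 30 mm high, walls 4 mm, floor 4 mm thick, fixed to the bench. Origin: centre of its underside; its y axis runs lengthwise.
- glue_a: white glue bottle, 52 mm across, 150 mm tall; bystander. Origin under its foot.
- glue_b: white glue bottle, 44 mm across, 130 mm tall; bystander. Origin under its foot.
- tape: roll of tape lying flat, 96 mm across, 22 mm high; bystander. Origin under its centre.
- nut_jar: small clear jar, 32 mm across, 45 mm tall, between mount and tray; bystander. Origin under its foot.
- motor: small motor standing on its base, 42 mm across, 36 mm tall; bystander. Origin under its base.
- driver: screwdriver lying on the bench; bystander.
- spare_tube: spare dark tube 22 mm across, 205 mm long, lying on the bench; bystander.
- boom: the boom as a whole (see its middle point).
There are look-alikes about, which are no part of the job. What is shaped like the boom but brown, pink or purple is not meant.

How it is judged:
By the outcome, as a careful person would: the job done as asked, in the order asked, and still so for the second after the job is handed in, with the robot touching nothing.
It also fails if it takes over 72 s, if anything falls off the work surface, if the arm or the gripper's body presses on something with over 40 N, if the wrist force passes 120 N, or if a joint passes its speed limit or range.

ROBOT

A 6-joint arm with a two-finger parallel gripper is mounted at the origin on the work surface. World frame = base frame: x ahead of the robot, y to its left, z up, the work surface at z = 0. Lengths are in mm, angles in rad, forces in N, time in s.
With the tool pointing down it reaches from about 300 to 775 mm from the base axis. Payload 14.6 kg.
Tool frame: the origin (TCP) lies between the finger pads; the fingertips stand 11 mm ahead of it and the grasp point (between the pads) lies 8 mm behind it; z points along the fingers, y is the direction in which the jaws open and shut (so a half turn about z gives the same grasp; the last joint's range is limited). The gripper opens to 94 mm and grips with 3 to 60 N. Pads are 16 mm wide; open, the fingers measure 119 mm over their backs; the gripper's body (75 mm by 177 mm) begins 78 mm behind the grasp point.
Start: joints at [-1.282, 0.3, 1.521, -0, 1.321, -0.067], TCP at [191.58, -515.545, 216.446] pointing down, gripper open.
Joint ranges: [-3.03, 3.03], [-0.79, 2.21], [0.23, 2.52], [-1.04, 4.18], [0, 3.07], [-2.55, 2.55]. Speed limits (rad/s): [2.22, 2.22, 2.57, 3.14, 3.14, 3.14].

INTERFACE

Orientations are given as [roll, pitch, yaw] about the fixed x, y, z axes, in that order (R = Rz(yaw) Ry(pitch) Rx(roll)).
In Python, from cell import * gives the robot as it stands.
- The arm moves only by the tool arm_command, never from a script. Its argument "deltas" is a list of rows, each an object with "xyz": the shift along the world's x, y, z in m, a list of three; "turn": the turn, a rotation vector about the world's x, y, z in rad, a list of three. A call has 1 to 12 rows; each row shifts and turns the commanded pose from where the row before left it; what a row does not reach is not made up. A row lasts 1/8 s, in which the tool goes at most 62.5 mm and 10.7 degrees, less where a joint would pass 70% of its speed; a pose out of reach is approached as far as the arm can. A call with a gripper value outside its range is refused whole. "gripper" is the closure, from 0 (fully open) to 1 (shut), set as the call begins (left out, the last holds). The fingers move at their own pace and stop on an object; "force" is the grip in N (left out, the last holds). Time passes only in rows, so rows that do not move let the fingers close. It gives the time, the measured TCP pose, the force and the opening at its end, in the units of the state.
- read_state(): the state, without advancing time (a new reading comes with each control period).
- camera(name): name is "scene" or "top" or "wrist"; returns a dict with "color" (420x560x3 uint8, red, green, blue), "fx", "fy", "cx", "cy" (pixels), "rvec" (rotation vector, rad) and "tvec" (3), from world to camera coordinates, as OpenCV has them; the wrist camera has in their place "mount" (4x4, takes a point from camera to tool coordinates, whose origin is the TCP and whose axes are the flange's). Camera axes: x right, y down, z forward; pixel columns grow to the right and rows downward; lengths in mm; the calibration is good to about 2 mm. The wrist camera is an equidistant fisheye: a pixel r from the principal point sees the ray r / f radians off the axis. A picture is of the moment at which its call begins: read the wrist's pose just before it. There is no depth.
- sign_off(): hands the job in, once; it reports no verdict.
The state is a dict: "clock": time; "joints": joint angles; "qd": joint speeds; "effort": joint torques, N m; "eef_pos": TCP position; "eef_rot": TCP orientation; "wrist_force": force on the tool from outside, world axes, zero at the start; "moment": the same for the moment, N m; "finger_gap": finger opening in mm.
Only numpy, scipy, OpenCV 4.12 (cv2) and the standard library are available. Lean on these libraries where they do the work, as an engineer would, in place of code of your own. Each camera call takes 0.05 s, during which the arm holds its last target.

## Working session

There is one attempt and no reset: what is moved stays moved. The work goes in short steps, Python scripts to look and compute and a tool call to move; the robot and the scene stay as the last step left them, time stands still between calls to the robot, and variables do not carry over. Pictures are saved under pics/ and viewed, and the job is handed in when it is done.

Besides the shell and the picture viewer there is one more tool, called by a JSON object that holds its "op" and its "data", one argument or row to a line. arm_command: Moves the arm, as the interface text tells. Its arguments: {"type":"object","properties":{"deltas":{"type":"array","items":{"type":"object","properties":{"xyz":{"type":"array","items":{"type":"number"}},"turn":{"type":"array","items":{"type":"number"}}}}},"gripper":{"type":"number"},"force":{"type":"number"}},"required":["deltas"]}

```bash
ls; mkdir -p pics
python3 - <<'E'
from cell import *
import cv2,pickle
print(read_state())
for n in ("scene","top","wrist"):
    c=camera(n); cv2.imwrite(f"pics/{n}0.png",c["color"][:,:,::-1]); pickle.dump(c,open(f"{n}0.pkl","wb"))
    print({k:v for k,v in c.items() if k!="color"})
E
```

```text
pics
{'clock': 0.0, 'joints': array([-1.28161544e+00,  3.00462423e-01,  1.52159973e+00, -1.16125921e-05,
        1.32070788e+00, -6.66150237e-02]), 'qd': array([ 0.00210863, -0.00047947, -0.00091954,  0.00165392, -0.00049371,
        0.00274168]), 'effort': array([ 1.71175066e-04, -5.31809986e+01, -3.52742887e+01,  7.08244415e-02,
        2.43518804e-02, -6.75940259e-05]), 'eef_pos': array([ 191.49746888, -515.30814838,  215.88320008]), 'eef_rot': array([-3.14041714e+00, -6.71497558e-05,  3.55798749e-01]), 'wrist_force': array([0.46567382, 0.43448189, 0.0793819 ]), 'moment': array([ 0.02077512, -0.05350238,  0.03870894]), 'finger_gap': 94.12517315046361}
{'fx': 536.4149242288405, 'fy': 536.4149242288405, 'cx': 274.6900731951599, 'cy': 208.09791712646498, 'rvec': array([ 0.64934874,  2.82453894, -0.79363892]), 'tvec': array([ 466.59896986, -141.40932348, 1521.63317396])}
{'fx': 443.0844060511522, 'fy': 443.0844060511522, 'cx': 285.5713714586336, 'cy': 198.89721584780972, 'rvec': array([ 2.18161956, -2.19446411,  0.10959663]), 'tvec': array([ -17.97604741,  529.73535246, 1336.6409305 ])}
{'fx': 325.19226210127806, 'fy': 325.19226210127806, 'cx': 276.080011120819, 'cy': 201.2760781939796, 'mount': array([[ 1.00145561e-03, -9.70728454e-01, -2.40177569e-01,
         6.84555630e+01],
       [ 9.99999361e-01,  1.09810665e-03, -2.68586250e-04,
         1.83787609e+00],
       [ 5.24464900e-04, -2.40177147e-01,  9.70728934e-01,
        -1.69523275e+02],
       [ 0.00000000e+00,  0.00000000e+00,  0.00000000e+00,
         1.00000000e+00]])}
```

View pics/top0.png

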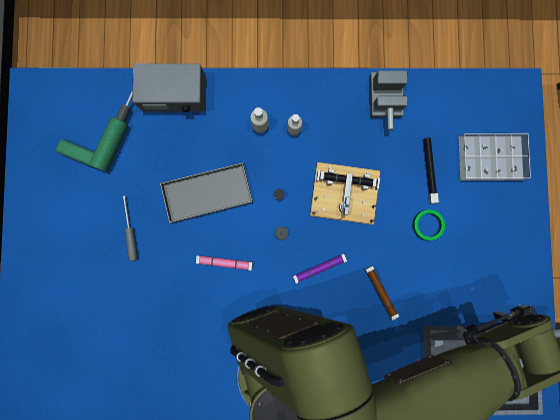

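View pics/scene0.png

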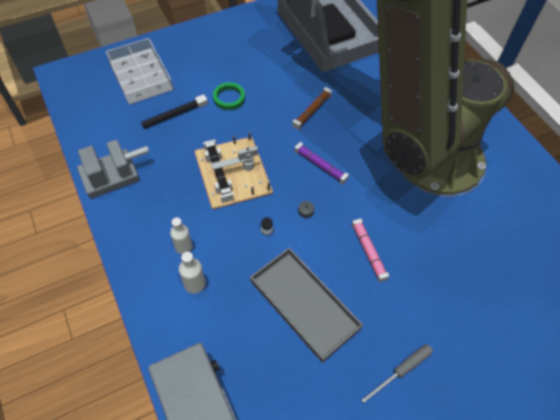

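View pics/wrist0.png

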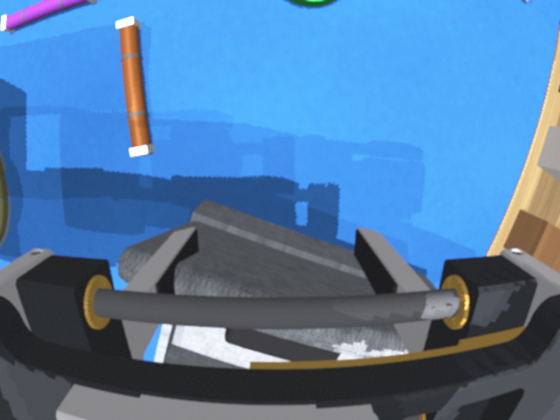

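The top view shows the mount at about (345,193) and the tray at (207,193). The jar is at (280,195), the motor at (281,233), the bottles at (260,120) and (294,124), and the tape at (430,225). I'll zoom in and set up the projection helpers.

```bash
cat > h.py <<'E'
import numpy as np,cv2,pickle
from scipy.spatial.transform import Rotation as R
def unproj(c,uv,z):
    Rm=cv2.Rodrigues(c["rvec"])[0];t=c["tvec"]
    d=Rm.T@np.array([(uv[0]-c["cx"])/c["fx"],(uv[1]-c["cy"])/c["fy"],1]);o=-Rm.T@t
    return o+d*(z-o[2])/d[2]
def proj(c,p):
    Rm=cv2.Rodrigues(c["rvec"])[0];q=Rm@np.asarray(p,float)+c["tvec"]
    return np.array([c["fx"]*q[0]/q[2]+c["cx"],c["fy"]*q[1]/q[2]+c["cy"]])
def tool(s): # tool->world
    T=np.eye(4);T[:3,:3]=R.from_euler("xyz",s["eef_rot"]).as_matrix();T[:3,3]=s["eef_pos"];return T
def wproj(c,s,p):
    W=tool(s)@c["mount"];q=np.linalg.inv(W)@np.r_[p,1.];q=q[:3]
    th=np.arctan2(np.hypot(q[0],q[1]),q[2]);k=th*c["fx"]/max(np.hypot(q[0],q[1]),1e-9)
    return np.array([q[0]*k+c["cx"],q[1]*k+c["cy"]])
def wunproj(c,s,uv,z):
    W=tool(s)@c["mount"];a=np.array([uv[0]-c["cx"],uv[1]-c["cy"]]);r=np.hypot(*a);th=r/c["fx"]
    d=np.r_[a/max(r,1e-9)*np.sin(th),np.cos(th)];d=W[:3,:3]@d;o=W[:3,3]
    return o+d*(z-o[2])/d[2]
E
python3 - <<'E'
from h import *
c=pickle.load(open("top0.pkl","rb"));im=c["color"][:,:,::-1]
cv2.imwrite("pics/t_m.png",cv2.resize(im[155:230,300:395],None,fx=8,fy=8,interpolation=cv2.INTER_CUBIC))
cv2.imwrite("pics/t_t.png",cv2.resize(im[155:230,155:255],None,fx=8,fy=8,interpolation=cv2.INTER_CUBIC))
s=pickle.load(open("scene0.pkl","rb"));im=s["color"][:,:,::-1]
cv2.imwrite("pics/s_m.png",cv2.resize(im[125:215,185:285],None,fx=6,fy=6,interpolation=cv2.INTER_CUBIC))
for n,uv in dict(jar=(280,195),motor=(281,233),ga=(260,122),gb=(294,126),tape=(430,225)).items(): print(n,unproj(c,uv,0))
E
```

```text
jar [543.7029491  -4.1969361   0.       ]
motor [425.57153723  -6.6345348    0.        ]
ga [775.47298931  57.66309727   0.        ]
gb [762.39445683 -49.64844538   0.        ]
tape [ 447.42528313 -471.46242181    0.        ]
```

View pics/t_m.png

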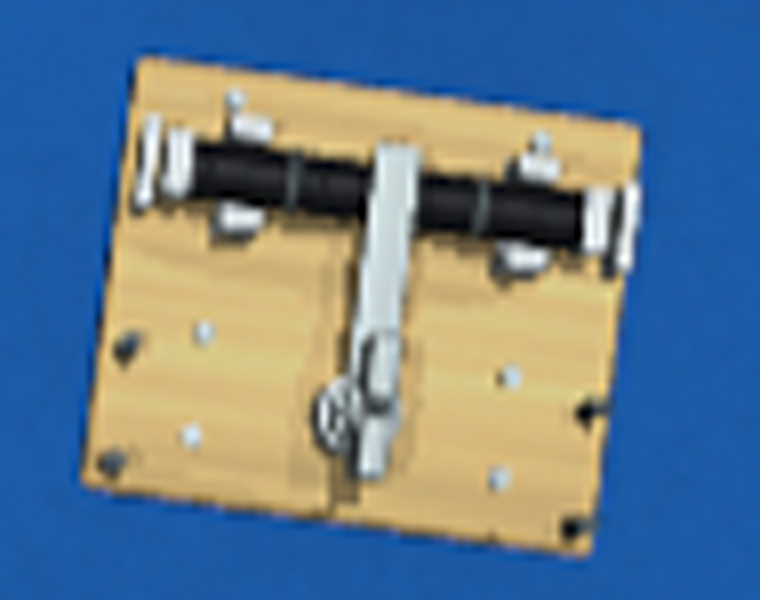

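View pics/t_t.png

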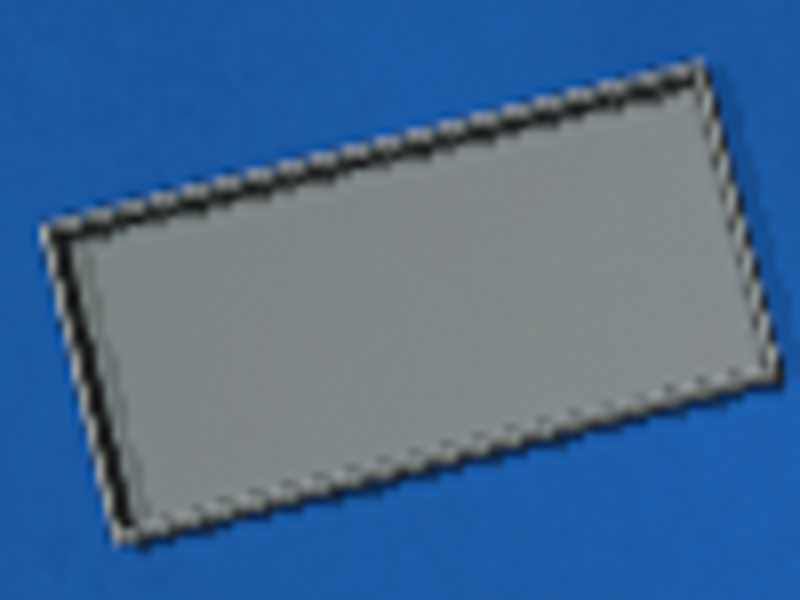

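View pics/s_m.png

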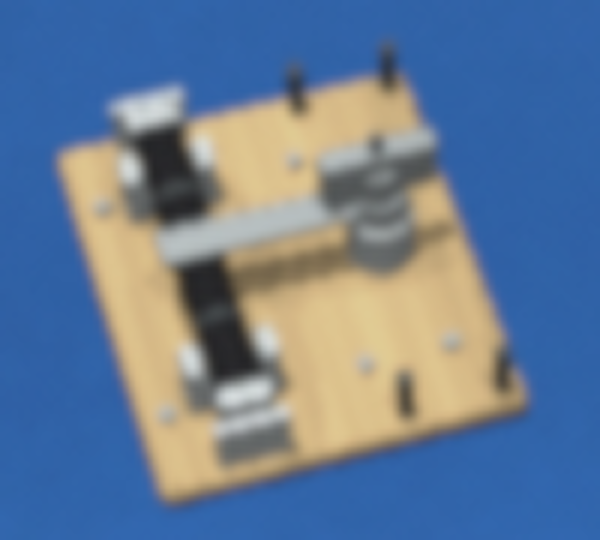

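Run:
```python
from h import *
c=pickle.load(open("top0.pkl","rb"));s=pickle.load(open("scene0.pkl","rb"))
def fit(c,px,P,z):
    # crop px -> world -> rigid fit
    W=np.array([unproj(c,p,z)[:2] for p in px]);P=np.array(P,float)
    m=W.mean(0);mp=P.mean(0);a=(P-mp);b=(W-m)
    th=np.arctan2((a[:,0]*b[:,1]-a[:,1]*b[:,0]).sum(),(a*b).sum())
    Rm=np.array([[np.cos(th),-np.sin(th)],[np.sin(th),np.cos(th)]]);t=m-Rm@mp
    print("pos",t,"th",th,"res",(W-(P@Rm.T+t)).round(1).tolist());return t,th,Rm
cv=lambda L,o,k:[((x+.5)/k-.5+o[0],(y+.5)/k-.5+o[1]) for x,y in L]
# mount x up in image(+), y: left in image = +y
t,th,Rm=fit(c,cv([(137,58),(640,125),(592,553),(83,487)],(300,155),8),[(85,100),(85,-100),(-85,-100),(-85,100)],12)
fit(c,cv([(45,228),(700,62),(780,380),(120,542)],(155,155),8),[(62.5,130),(62.5,-130),(-62.5,-130),(-62.5,130)],30)
fit(s,cv([(60,155),(405,75),(527,408),(165,500)],(185,125),6),[(85,-100),(-85,-100),(-85,100),(85,100)],12)
k=np.r_[Rm@[-45,0]+t,78];b=np.r_[Rm@[40,0]+t,36];print("knob",k,"boom",b,"tip",Rm@[57,0]+t)
for n,p in dict(ktop=np.r_[k[:2],93],tip=np.r_[Rm@[57,0]+t,55],boom=b).items():
    print(n,(proj(c,p)-[300,155])*8,(proj(s,p)-[185,125])*6)
```

```text
pos [ 548.93232832 -205.53722527] th -0.13588108454577874 res [[-0.9, -1.0], [-0.9, 1.3], [1.1, 0.8], [0.6, -1.1]]
pos [550.23497155 220.71266911] th 0.24289723404112815 res [[-0.4, -1.8], [-0.1, 2.1], [-1.0, 1.6], [1.5, -1.9]]
pos [ 548.47389829 -203.44035858] th -0.15199035293528784 res [[-0.7, 0.6], [1.2, 0.8], [1.7, -1.0], [-2.2, -0.4]]
knob [ 504.34712207 -199.44137558   78.        ] boom [ 588.56362276 -210.95575833   36.        ] tip [ 605.4069229  -213.25863488]
ktop [378.90915289 401.90055382] [372.71124481 139.82439807]
tip [394.8410517  140.86757968] [154.8849421  248.29534539]
boom [381.609894   191.68783846] [195.24924078 263.88035142]
```

{"op": "arm_command", "data": {
  "deltas": [
    {"xyz": [0.0348,0.0351,0],"turn": [0,0,-0.055]},
    {"xyz": [0.0348,0.0351,0],"turn": [0,0,-0.055]},
    {"xyz": [0.0348,0.0351,0],"turn": [0,0,-0.055]},
    {"xyz": [0.0348,0.0351,0],"turn": [0,0,-0.055]},
    {"xyz": [0.0348,0.0351,0],"turn": [0,0,-0.055]},
    {"xyz": [0.0348,0.0351,0],"turn": [0,0,-0.055]},
    {"xyz": [0.0348,0.0351,0],"turn": [0,0,-0.055]},
    {"xyz": [0.0348,0.0351,0],"turn": [0,0,-0.055]},
    {"xyz": [0.0348,0.0351,0],"turn": [0,0,-0.055]},
    {"xyz": [0,0,0]}
  ],
  "gripper": 0,
  "force": 20
}}

```text
validation failed for argument at $.de...
```

Run:
```python
from cell import *
from h import *
s=read_state();c=camera("wrist");cv2.imwrite("pics/w1.png",c["color"][:,:,::-1]);pickle.dump((s,c),open("w1.pkl","wb"))
print(s["clock"],s["eef_pos"],s["eef_rot"],s["joints"],s["wrist_force"],s["moment"])
k=np.array([504.3,-199.4]);th=-.138;x=np.array([np.cos(th),np.sin(th)]);
for z,d in ((93,0),(88,27),(88,-27),(55,102)): print(z,d,wproj(c,s,np.r_[k+d*x,z]))
```

```text
0.15 [ 191.50352566 -515.38737964  216.04350694] [-3.14073395e+00 -2.86977874e-05  3.55760286e-01] [-1.28163788e+00  3.00322333e-01  1.52140245e+00 -2.94301689e-05
  1.32072658e+00 -6.65945520e-02] [ 0.33891399  0.21574103 -0.35514087] [ 0.00611215 -0.01705442  0.00541839]
93 0 [ 117.23395197 -132.03450349]
88 27 [ 131.55035792 -144.10071323]
88 -27 [ 105.94516057 -114.52294488]
55 102 [ 172.25180687 -163.40969263]
```

View pics/w1.png

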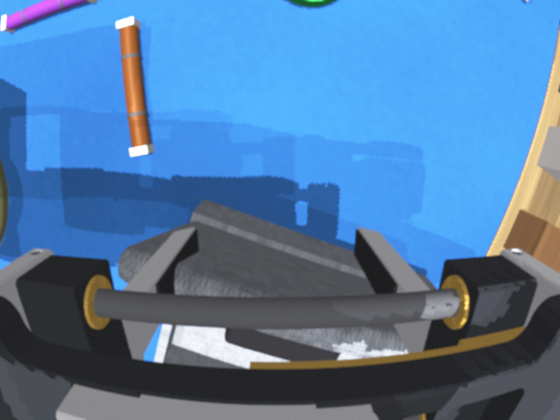

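The call was refused, probably because the last row had no turn. I'll resend it with both fields in every row.

{"op": "arm_command", "data": {
  "deltas": [
    {"xyz": [0.0348,0.0351,0],"turn": [0,0,-0.055]},
    {"xyz": [0.0348,0.0351,0],"turn": [0,0,-0.055]},
    {"xyz": [0.0348,0.0351,0],"turn": [0,0,-0.055]},
    {"xyz": [0.0348,0.0351,0],"turn": [0,0,-0.055]},
    {"xyz": [0.0348,0.0351,0],"turn": [0,0,-0.055]},
    {"xyz": [0.0348,0.0351,0],"turn": [0,0,-0.055]},
    {"xyz": [0.0348,0.0351,0],"turn": [0,0,-0.055]},
    {"xyz": [0.0348,0.0351,0],"turn": [0,0,-0.055]},
    {"xyz": [0.0348,0.0351,0],"turn": [0,0,-0.055]},
    {"xyz": [0,0,0],"turn": [0,0,0]}
  ],
  "gripper": 0,
  "force": 20
}}

```text
clock: 1.45
eef_pos: [506.1, -197.5, 216.0]
eef_rot: [-3.141, 0.001, -0.136]
wrist_force: [-1.1, 0.5, -0.5]
finger_gap: 94.0
```

Run:
```python
from cell import *
from h import *
s=read_state();c=camera("wrist");cv2.imwrite("pics/w2.png",c["color"][:,:,::-1]);pickle.dump((s,c),open("w2.pkl","wb"))
print(s["clock"],s["eef_pos"],s["eef_rot"],s["joints"],s["wrist_force"],s["moment"])
k=np.array([504.3,-199.4]);th=-.138;x=np.array([np.cos(th),np.sin(th)]);
for z,d in ((93,0),(88,27),(88,-27),(55,102)): print(z,d,wproj(c,s,np.r_[k+d*x,z]))
```

```text
1.45 [ 506.11930516 -197.49516217  215.99834734] [-3.14117822e+00  5.11762295e-04 -1.36264977e-01] [-4.39577326e-01  2.85665798e-01  1.54041072e+00  2.50748033e-04
  1.31612833e+00  1.26742084e+00] [-1.07566202  0.54237853 -0.51213507] [ 0.01836317  0.0575348  -0.04873308]
93 0 [276.28533978 199.66422431]
88 27 [276.37035878 169.97567665]
88 -27 [276.20506079 225.70516424]
55 102 [276.58003955  91.80356993]
```

View pics/w2.png

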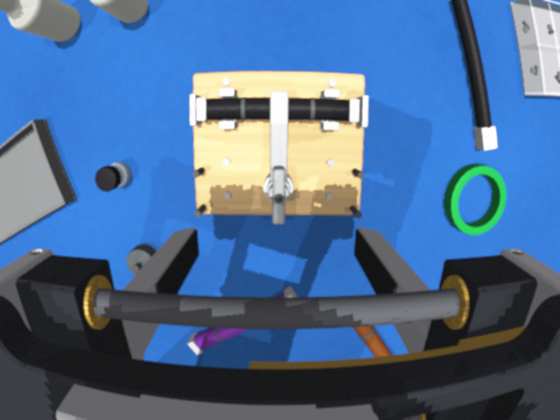

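Run:
```python
from h import *
s,c=pickle.load(open("w2.pkl","rb"))
im=c["color"][80:235,180:380,::-1]
cv2.imwrite("pics/w2z.png",cv2.resize(im,None,fx=4,fy=3.8,interpolation=cv2.INTER_CUBIC))
cv2.imwrite("pics/w2k.png",cv2.resize(c["color"][150:230,240:320,::-1],None,fx=7,fy=7,interpolation=cv2.INTER_CUBIC))
```

```text
(no output)
```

View pics/w2z.png

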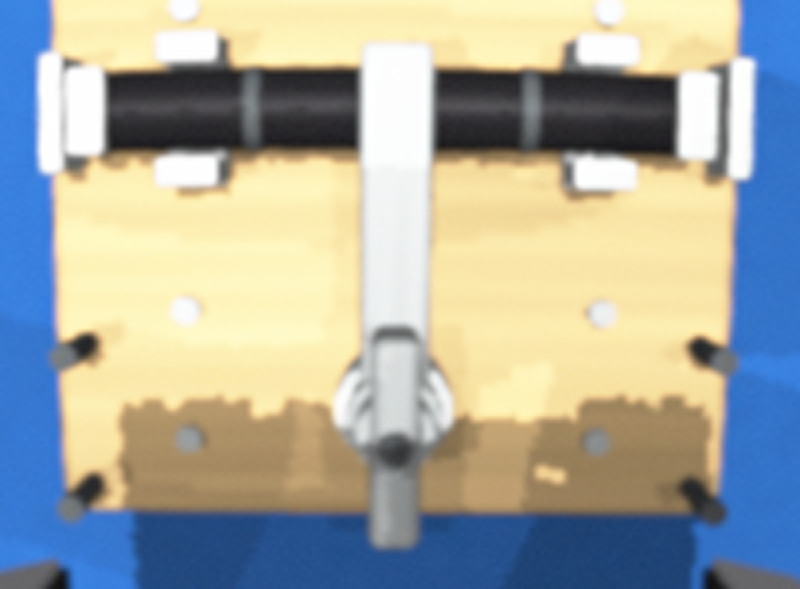

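View pics/w2k.png

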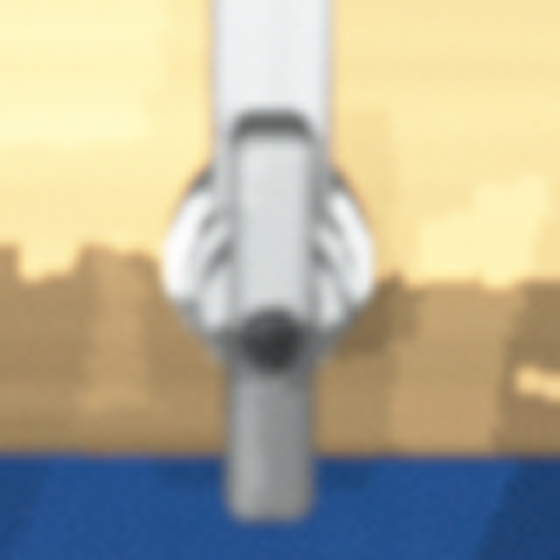

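Run:
```python
from h import *
s,c=pickle.load(open("w2.pkl","rb"))
for n,uv,z in (("stud",(278.8,198.2),93),("wingfar",(278.9,169.3),88),("wingnear",(278.5,224.2),88),("tip",(279.2,91),55)): print(n,wunproj(c,s,uv,z))
P=[wunproj(c,s,u,z)[:2] for u,z in (((45.5,110),36),((745,110),36))]
for u in ((85/4+180,110/3.8+80),(698/4+180,115/3.8+80)): print(wunproj(c,s,u,48))
```

```text
stud [ 505.36746825 -201.89151732   93.        ]
wingfar [ 531.355178   -205.51296394   88.        ]
wingnear [ 478.76977207 -198.07644505   88.        ]
tip [ 605.79598898 -216.14287136   55.        ]
[ 600.54796092 -133.51325649   48.        ]
[ 577.76173417 -291.83069797   48.        ]
```

{"op": "arm_command", "data": {
  "deltas": [
    {"xyz": [-0.001,-0.0037,-0.05],"turn": [0,0,-0.005]},
    {"xyz": [0,0,-0.046],"turn": [0,0,0]},
    {"xyz": [0,0,0],"turn": [0,0,0]},
    {"xyz": [0,0,0],"turn": [0,0,0]}
  ]
}}

```text
clock: 2.0
eef_pos: [504.2, -204.2, 122.4]
eef_rot: [3.141, -0.002, -0.145]
wrist_force: [0.2, -0.2, 0.8]
finger_gap: 93.6
```

Run:
```python
from cell import *
from h import *
s=read_state();c=camera("wrist");pickle.dump((s,c),open("w3.pkl","wb"))
cv2.imwrite("pics/w3.png",cv2.resize(c["color"][130:300,180:380,::-1],None,fx=4,fy=3.5,interpolation=cv2.INTER_CUBIC))
print(s)
```

```text
{'clock': 2.0, 'joints': array([-4.52152437e-01,  3.81396756e-01,  1.64308769e+00, -3.86772930e-05,
        1.11498628e+00,  1.26338615e+00]), 'qd': array([ 0.00771042, -0.01524946, -0.00956107, -0.00099476, -0.0057361 ,
        0.00301825]), 'effort': array([-1.51044535e-01, -5.22420967e+01, -3.04598343e+01,  2.75828247e-02,
       -9.59003507e-02, -1.76216889e-02]), 'eef_pos': array([ 504.19430984, -204.2146401 ,  122.39066513]), 'eef_rot': array([ 3.14091744e+00, -2.01192671e-03, -1.44724596e-01]), 'wrist_force': array([ 0.24649346, -0.19945681,  0.83718946]), 'moment': array([ 0.04065093,  0.01895162, -0.02461422]), 'finger_gap': 93.57550280819962}
```

View pics/w3.png

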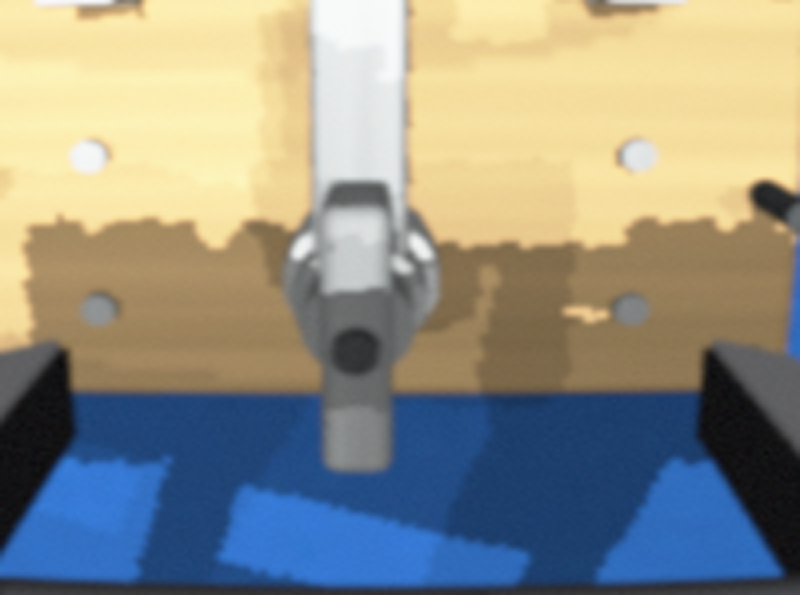

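Run:
```python
from h import *
s,c=pickle.load(open("w3.pkl","rb"))
for n,uv,z in (("stud",(269.1,229.9),93),("wingfar",(269.4,189.2),88),("wingnear",(269.2,263.6),88)): print(n,wunproj(c,s,uv,z))
from cell import *
s=read_state();print(s["clock"],s["eef_pos"],s["eef_rot"])
```

```text
stud [ 505.72670835 -201.95521132   93.        ]
wingfar [ 531.20719675 -205.87607768   88.        ]
wingnear [ 479.75473142 -197.97830896   88.        ]
2.05 [ 504.43087895 -204.17496978  122.6896353 ] [ 3.14061346e+00 -2.86743698e-03 -1.44599976e-01]
```

{"op": "arm_command", "data": {
  "deltas": [
    {"xyz": [0.0011,0.0023,-0.026],"turn": [0,0,-0.003]},
    {"xyz": [0,0,-0.026],"turn": [0,0,0]},
    {"xyz": [0,0,0],"turn": [0,0,0]},
    {"xyz": [0,0,0],"turn": [0,0,0]}
  ]
}}

```text
clock: 2.55
eef_pos: [505.7, -201.5, 70.4]
eef_rot: [3.141, -0.002, -0.147]
wrist_force: [0.4, -0.8, -0.3]
finger_gap: 94.1
```

```bash
cat > st.py <<'E'
from cell import *
s=read_state();print(s["clock"],s["eef_pos"].round(1),s["eef_rot"].round(4),"F",s["wrist_force"].round(1),"M",s["moment"].round(3),"gap",round(s["finger_gap"],1),"j",s["joints"].round(3),"tau",s["effort"].round(2))
E
python3 st.py; python3 st.py
python3 - <<'E'
from cell import *
from h import *
s=read_state();c=camera("wrist");pickle.dump((s,c),open("w4.pkl","wb"))
cv2.imwrite("pics/w4.png",cv2.resize(c["color"][180:380,180:380,::-1],None,fx=3,fy=3,interpolation=cv2.INTER_CUBIC))
E
```

```text
2.55 [ 505.7 -201.5   70.4] [ 3.1409e+00 -2.4000e-03 -1.4730e-01] F [ 0.4 -0.8 -0.3] M [ 0.05  -0.01  -0.003] gap 94.1 j [-0.447  0.452  1.68   0.     1.007  1.272] tau [-1.000e-02 -5.507e+01 -2.914e+01  3.000e-02 -7.000e-02 -0.000e+00]
2.55 [ 505.7 -201.5   70.4] [ 3.1409e+00 -2.4000e-03 -1.4730e-01] F [ 0.4 -0.8 -0.3] M [ 0.05  -0.01  -0.003] gap 94.1 j [-0.447  0.452  1.68   0.     1.007  1.272] tau [-1.000e-02 -5.507e+01 -2.914e+01  3.000e-02 -7.000e-02 -0.000e+00]
```

View pics/w4.png

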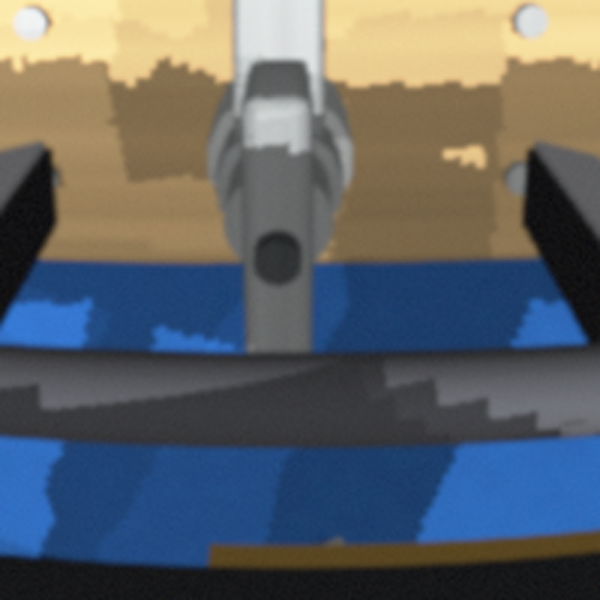

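Run:
```python
from h import *
s,c=pickle.load(open("w4.pkl","rb"))
print(s["eef_pos"])
print(wunproj(c,s,(272.3,265.7),93))
for y in (47,-47):
    print((wproj(c,s,(tool(s)@[0,y,11,1])[:3])-180)*3,(wproj(c,s,(tool(s)@[0,y,-20,1])[:3])-180)*3)
```

```text
[ 505.68868939 -201.52847045   70.38884083]
[ 505.73899799 -201.70011005   93.        ]
[511.61918866 183.41782844] [549.46870131 247.03718949]
[ 45.37838409 182.52545296] [  4.40239312 245.6385093 ]
```

Run:
```python
from h import *
s,c=pickle.load(open("w4.pkl","rb"))
for x in (8,-8):
  for z in (11,-20):
    print(x,z,(wproj(c,s,(tool(s)@[x,-47,z,1])[:3])-180)*3)
cv2.imwrite("pics/w4b.png",cv2.resize(c["color"][200:330,150:400,::-1],None,fx=3.2,fy=3.2,interpolation=cv2.INTER_CUBIC))
```

```text
8 11 [ 42.42181729 145.05996605]
8 -20 [-1.45984924e-01  2.02922599e+02]
-8 11 [ 48.48892029 218.94293932]
-8 -20 [  9.14447191 286.74596844]
```

View pics/w4b.png

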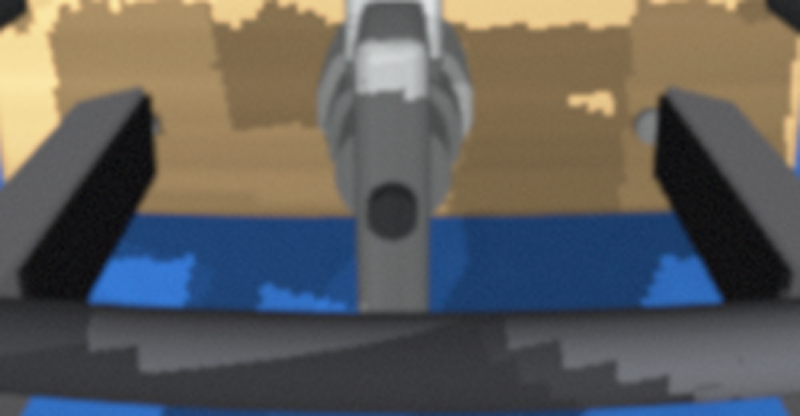

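{"op": "arm_command", "data": {
  "deltas": [
    {"xyz": [0.0003,0.0022,0],"turn": [0,0,0]},
    {"xyz": [0,0,0],"turn": [0,0,0]}
  ],
  "gripper": 0.7,
  "force": 35
}}

```text
clock: 2.85
eef_pos: [505.4, -198.8, 69.0]
eef_rot: [3.141, -0.001, -0.147]
wrist_force: [-0.4, 0.4, 0.1]
finger_gap: 77.2
```

{"op": "arm_command", "data": {
  "deltas": [
    {"xyz": [0,0,0],"turn": [0,0,0]},
    {"xyz": [0,0,0],"turn": [0,0,0]}
  ],
  "gripper": 0.7
}}

```text
clock: 3.1
eef_pos: [505.2, -198.9, 68.5]
eef_rot: [3.142, -0.0, -0.147]
wrist_force: [-1.7, -0.1, 0.7]
finger_gap: 57.3
```

```bash
python3 st.py
python3 - <<'E'
from cell import *
from h import *
s=read_state();c=camera("wrist");pickle.dump((s,c),open("w5.pkl","wb"))
cv2.imwrite("pics/w5.png",cv2.resize(c["color"][180:320,180:380,::-1],None,fx=4,fy=4,interpolation=cv2.INTER_CUBIC))
E
```

```text
3.1 [ 505.2 -198.9   68.5] [ 3.1416 -0.     -0.1472] F [-1.7 -0.1  0.7] M [ 0.028 -0.    -0.026] gap 57.3 j [-0.442  0.453  1.683 -0.     1.005  1.276] tau [ 3.000e-02 -5.634e+01 -2.977e+01  3.000e-02 -6.000e-02 -0.000e+00]
```

View pics/w5.png

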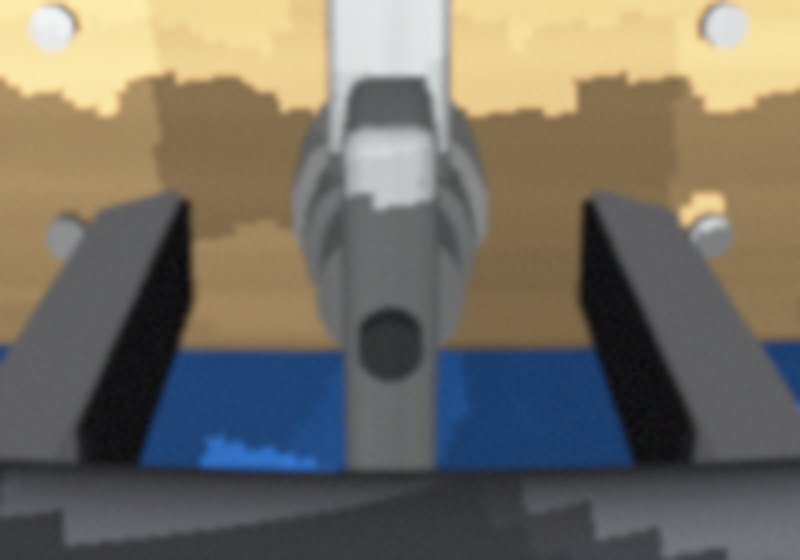

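{"op": "arm_command", "data": {
  "deltas": [
    {"xyz": [0,0,0.002],"turn": [0,0,0]},
    {"xyz": [0,0,0],"turn": [0,0,0]},
    {"xyz": [0,0,0],"turn": [0,0,0]},
    {"xyz": [0,0,0],"turn": [0,0,0]},
    {"xyz": [0,0,0],"turn": [0,0,0]},
    {"xyz": [0,0,0],"turn": [0,0,0]}
  ],
  "gripper": 1.0
}}

```text
clock: 3.9
eef_pos: [505.1, -199.3, 70.4]
eef_rot: [3.141, -0.0, -0.147]
wrist_force: [-0.7, -4.8, -0.5]
finger_gap: 11.9
```

```bash
python3 st.py
```

```text
3.9 [ 505.1 -199.3   70.4] [ 3.1409e+00 -1.0000e-04 -1.4720e-01] F [-0.7 -4.8 -0.5] M [-0.779  0.229  0.074] gap 11.9 j [-4.430e-01  4.510e-01  1.682e+00 -1.000e-03  1.009e+00  1.275e+00] tau [  2.76 -56.51 -29.42   1.14   0.28   0.1 ]
```

{"op": "arm_command", "data": {
  "deltas": [
    {"xyz": [0,-0.0004,0],"turn": [0,0,0.03]},
    {"xyz": [0,0,0],"turn": [0,0,0.03]}
  ]
}}

```text
clock: 4.15
eef_pos: [505.1, -199.4, 70.4]
eef_rot: [3.142, 0.0, -0.085]
wrist_force: [-1.9, -4.1, -0.2]
finger_gap: 11.9
```

```bash
python3 st.py
```

```text
4.15 [ 505.1 -199.4   70.4] [ 3.1415e+00  1.0000e-04 -8.5500e-02] F [-1.9 -4.1 -0.2] M [-0.671  0.31  -0.229] gap 11.9 j [-0.443  0.451  1.682 -0.     1.009  1.213] tau [ 2.300e+00 -5.629e+01 -2.976e+01  7.500e-01  4.000e-02  3.000e-01]
```

{"op": "arm_command", "data": {
  "deltas": [
    {"xyz": [0,0,0],"turn": [0,0,0.025]}
  ]
}}

```text
clock: 4.28
eef_pos: [505.1, -199.4, 70.4]
eef_rot: [3.141, 0.0, -0.06]
wrist_force: [-2.2, -3.2, -0.4]
finger_gap: 11.5
```

```bash
cat > m.py <<'E'
from cell import *
s=read_state();print(s["clock"],"yaw",round(s["eef_rot"][2],4),"F",s["wrist_force"].round(1),"Mz",s["moment"][2].round(3),"tau6",s["effort"][5].round(3),"pos",s["eef_pos"].round(1),"gap",round(s["finger_gap"],1))
E
python3 m.py
```

```text
4.275 yaw -0.0605 F [-2.2 -3.2 -0.4] Mz -0.207 tau6 0.145 pos [ 505.1 -199.4   70.4] gap 11.5
```

{"op": "arm_command", "data": {
  "deltas": [
    {"xyz": [0,0,0],"turn": [0,0,0.02]}
  ]
}}

```text
clock: 4.4
eef_pos: [505.1, -199.4, 70.4]
eef_rot: [3.141, 0.0, -0.041]
wrist_force: [-1.4, -5.1, -0.5]
finger_gap: 12.1
```

```bash
python3 m.py
```

```text
4.4 yaw -0.0408 F [-1.4 -5.1 -0.5] Mz -0.214 tau6 0.061 pos [ 505.1 -199.4   70.4] gap 12.1
```

{"op": "arm_command", "data": {
  "deltas": [
    {"xyz": [0,0,0],"turn": [0,0,0.03]}
  ]
}}

```text
clock: 4.53
eef_pos: [505.1, -199.4, 70.4]
eef_rot: [3.141, 0.0, -0.011]
wrist_force: [-1.5, -4.8, -0.3]
finger_gap: 11.8
```

```bash
python3 m.py
```

```text
4.525 yaw -0.0108 F [-1.5 -4.8 -0.3] Mz -0.219 tau6 0.359 pos [ 505.1 -199.4   70.4] gap 11.8
```

{"op": "arm_command", "data": {
  "deltas": [
    {"xyz": [0,0,0],"turn": [0,0,0.02]}
  ]
}}

```text
clock: 4.65
eef_pos: [505.1, -199.4, 70.4]
eef_rot: [3.141, 0.0, 0.009]
wrist_force: [-2.7, -5.6, -1.3]
finger_gap: 11.7
```

```bash
python3 m.py
```

```text
4.65 yaw 0.0092 F [-2.7 -5.6 -1.3] Mz -0.191 tau6 0.039 pos [ 505.1 -199.4   70.4] gap 11.7
```

{"op": "arm_command", "data": {
  "deltas": [
    {"xyz": [0,0,0],"turn": [0,0,0.03]}
  ]
}}

```text
clock: 4.78
eef_pos: [505.1, -199.4, 70.4]
eef_rot: [3.141, 0.0, 0.039]
wrist_force: [-1.7, -5.9, -0.4]
finger_gap: 11.5
```

```bash
python3 m.py
```

```text
4.775 yaw 0.0392 F [-1.7 -5.9 -0.4] Mz -0.204 tau6 0.359 pos [ 505.1 -199.4   70.4] gap 11.5
```

{"op": "arm_command", "data": {
  "deltas": [
    {"xyz": [0,0,0],"turn": [0,0,0.025]}
  ]
}}

```text
clock: 4.9
eef_pos: [505.1, -199.4, 70.4]
eef_rot: [3.141, 0.0, 0.064]
wrist_force: [-1.1, -6.6, -1.1]
finger_gap: 11.8
```

```bash
python3 m.py
```

```text
4.9 yaw 0.0642 F [-1.1 -6.6 -1.1] Mz -0.231 tau6 0.16 pos [ 505.1 -199.4   70.4] gap 11.8
```

{"op": "arm_command", "data": {
  "deltas": [
    {"xyz": [0,-0.0003,0],"turn": [0,0,0.025]}
  ]
}}

```text
clock: 5.03
eef_pos: [505.1, -199.5, 70.4]
eef_rot: [-3.141, 0.0, 0.089]
wrist_force: [-2.5, -2.6, -1.2]
finger_gap: 11.7
```

```bash
python3 m.py
```

```text
5.025 yaw 0.0893 F [-2.5 -2.6 -1.2] Mz -0.205 tau6 0.212 pos [ 505.1 -199.5   70.4] gap 11.7
```

{"op": "arm_command", "data": {
  "deltas": [
    {"xyz": [0,0,0],"turn": [0,0,0.025]}
  ]
}}

```text
clock: 5.15
eef_pos: [505.1, -199.5, 70.4]
eef_rot: [-3.141, 0.0, 0.114]
wrist_force: [-2.8, -2.7, 0.6]
finger_gap: 11.9
```

```bash
python3 m.py
```

```text
5.15 yaw 0.1143 F [-2.8 -2.7  0.6] Mz -0.148 tau6 0.224 pos [ 505.1 -199.5   70.4] gap 11.9
```

{"op": "arm_command", "data": {
  "deltas": [
    {"xyz": [0,0,0],"turn": [0,0,0.025]}
  ]
}}

```text
clock: 5.28
eef_pos: [505.1, -199.5, 70.4]
eef_rot: [-3.142, 0.0, 0.14]
wrist_force: [-1.5, -3.2, -0.1]
finger_gap: 11.7
```

```bash
python3 m.py
```

```text
5.275 yaw 0.1396 F [-1.5 -3.2 -0.1] Mz -0.112 tau6 0.278 pos [ 505.1 -199.5   70.4] gap 11.7
```

{"op": "arm_command", "data": {
  "deltas": [
    {"xyz": [0,0,0],"turn": [0,0,0.025]}
  ]
}}

```text
clock: 5.4
eef_pos: [505.1, -199.5, 70.4]
eef_rot: [-3.142, 0.0, 0.164]
wrist_force: [-1.9, -3.2, 0.1]
finger_gap: 11.6
```

```bash
python3 m.py
```

```text
5.4 yaw 0.1644 F [-1.9 -3.2  0.1] Mz -0.258 tau6 0.189 pos [ 505.1 -199.5   70.4] gap 11.6
```

{"op": "arm_command", "data": {
  "deltas": [
    {"xyz": [0,0,0],"turn": [0,0,0.02]}
  ]
}}

```text
clock: 5.52
eef_pos: [505.1, -199.5, 70.4]
eef_rot: [-3.142, 0.0, 0.184]
wrist_force: [-2.9, -2.8, 0.3]
finger_gap: 11.3
```

```bash
python3 m.py
```

```text
5.525 yaw 0.1842 F [-2.9 -2.8  0.3] Mz -0.26 tau6 0.019 pos [ 505.1 -199.5   70.4] gap 11.3
```

{"op": "arm_command", "data": {
  "deltas": [
    {"xyz": [0,0,0],"turn": [0,0,0.02]}
  ]
}}

```text
clock: 5.65
eef_pos: [505.2, -199.5, 70.4]
eef_rot: [-3.141, 0.0, 0.204]
wrist_force: [-2.0, -2.2, -0.9]
finger_gap: 11.5
```

```bash
python3 m.py
```

```text
5.65 yaw 0.2039 F [-2.  -2.2 -0.9] Mz -0.351 tau6 -0.041 pos [ 505.2 -199.5   70.4] gap 11.5
```

{"op": "arm_command", "data": {
  "deltas": [
    {"xyz": [0,0,0],"turn": [0,0,0.02]}
  ]
}}

```text
clock: 5.78
eef_pos: [505.1, -199.5, 70.4]
eef_rot: [-3.141, 0.0, 0.224]
wrist_force: [-2.2, -2.8, 0.0]
finger_gap: 11.9
```

```bash
python3 m.py
```

```text
5.775 yaw 0.2238 F [-2.2 -2.8  0. ] Mz -0.472 tau6 -0.13 pos [ 505.1 -199.5   70.4] gap 11.9
```

The positive stop is found: Mz climbs about 6 N m/rad from yaw ≈ 0.18. I'm turning back now, quickly through the range known to be free.

{"op": "arm_command", "data": {
  "deltas": [
    {"xyz": [0,0,0],"turn": [0,0,-0.08]},
    {"xyz": [0,0,0],"turn": [0,0,-0.12]},
    {"xyz": [0,0,0],"turn": [0,0,-0.12]},
    {"xyz": [0,0,0],"turn": [0,0,-0.08]}
  ]
}}

```text
clock: 6.28
eef_pos: [505.1, -199.4, 70.4]
eef_rot: [-3.142, 0.0, -0.179]
wrist_force: [-3.6, -0.9, 0.7]
finger_gap: 11.8
```

```bash
python3 m.py
```

```text
6.275 yaw -0.1789 F [-3.6 -0.9  0.7] Mz 0.288 tau6 -0.717 pos [ 505.1 -199.4   70.4] gap 11.8
```

{"op": "arm_command", "data": {
  "deltas": [
    {"xyz": [0,0,0],"turn": [0,0,-0.03]}
  ]
}}

```text
clock: 6.4
eef_pos: [505.1, -199.4, 70.4]
eef_rot: [-3.141, 0.0, -0.207]
wrist_force: [-2.4, -1.5, -0.2]
finger_gap: 11.7
```

```bash
python3 m.py
```

```text
6.4 yaw -0.2071 F [-2.4 -1.5 -0.2] Mz 0.26 tau6 0.27 pos [ 505.1 -199.4   70.4] gap 11.7
```

{"op": "arm_command", "data": {
  "deltas": [
    {"xyz": [0,0,0],"turn": [0,0,-0.025]}
  ]
}}

```text
clock: 6.52
eef_pos: [505.2, -199.4, 70.4]
eef_rot: [-3.141, 0.0, -0.232]
wrist_force: [-2.5, 0.0, 0.5]
finger_gap: 11.5
```

```bash
python3 m.py
```

```text
6.525 yaw -0.2318 F [-2.5  0.   0.5] Mz 0.254 tau6 -0.146 pos [ 505.2 -199.4   70.4] gap 11.5
```

{"op": "arm_command", "data": {
  "deltas": [
    {"xyz": [0,0,0],"turn": [0,0,-0.02]}
  ]
}}

```text
clock: 6.65
eef_pos: [505.1, -199.3, 70.4]
eef_rot: [-3.141, 0.0, -0.252]
wrist_force: [-2.8, -0.0, 1.2]
finger_gap: 11.8
```

```bash
python3 m.py
```

```text
6.65 yaw -0.2524 F [-2.8 -0.   1.2] Mz 0.249 tau6 -0.097 pos [ 505.1 -199.3   70.4] gap 11.8
```

{"op": "arm_command", "data": {
  "deltas": [
    {"xyz": [0,0,0],"turn": [0,0,-0.02]}
  ]
}}

```text
clock: 6.78
eef_pos: [505.1, -199.3, 70.4]
eef_rot: [-3.141, 0.0, -0.273]
wrist_force: [-3.2, 2.1, 0.8]
finger_gap: 12.0
```

```bash
python3 m.py
```

```text
6.775 yaw -0.2729 F [-3.2  2.1  0.8] Mz 0.22 tau6 -0.14 pos [ 505.1 -199.3   70.4] gap 12.0
```

{"op": "arm_command", "data": {
  "deltas": [
    {"xyz": [0,0,0],"turn": [0,0,-0.025]}
  ]
}}

```text
clock: 6.9
eef_pos: [505.1, -199.3, 70.4]
eef_rot: [-3.141, 0.0, -0.298]
wrist_force: [-3.4, 2.2, 1.3]
finger_gap: 11.9
```

```bash
python3 m.py
```

```text
6.9 yaw -0.2984 F [-3.4  2.2  1.3] Mz 0.213 tau6 -0.27 pos [ 505.1 -199.3   70.4] gap 11.9
```

{"op": "arm_command", "data": {
  "deltas": [
    {"xyz": [0,0,0],"turn": [0,0,-0.025]}
  ]
}}

```text
clock: 7.02
eef_pos: [505.2, -199.4, 70.4]
eef_rot: [-3.141, 0.0, -0.324]
wrist_force: [-2.5, 2.4, 1.2]
finger_gap: 11.8
```

```bash
python3 m.py
```

```text
7.025 yaw -0.3237 F [-2.5  2.4  1.2] Mz 0.182 tau6 -0.214 pos [ 505.2 -199.4   70.4] gap 11.8
```

{"op": "arm_command", "data": {
  "deltas": [
    {"xyz": [0,0,0],"turn": [0,0,-0.02]}
  ]
}}

```text
clock: 7.15
eef_pos: [505.1, -199.3, 70.4]
eef_rot: [-3.141, 0.0, -0.344]
wrist_force: [-3.3, 4.3, 2.6]
finger_gap: 11.6
```

```bash
python3 m.py
```

```text
7.15 yaw -0.3436 F [-3.3  4.3  2.6] Mz 0.175 tau6 -0.071 pos [ 505.1 -199.3   70.4] gap 11.6
```

{"op": "arm_command", "data": {
  "deltas": [
    {"xyz": [0,0,0],"turn": [0,0,-0.025]}
  ]
}}

```text
clock: 7.28
eef_pos: [505.2, -199.4, 70.4]
eef_rot: [-3.141, 0.0, -0.369]
wrist_force: [-2.8, 3.7, 1.6]
finger_gap: 11.9
```

```bash
python3 m.py
```

```text
7.275 yaw -0.3686 F [-2.8  3.7  1.6] Mz 0.2 tau6 -0.259 pos [ 505.2 -199.4   70.4] gap 11.9
```

{"op": "arm_command", "data": {
  "deltas": [
    {"xyz": [0,0,0],"turn": [0,0,-0.025]}
  ]
}}

```text
clock: 7.4
eef_pos: [505.2, -199.3, 70.4]
eef_rot: [-3.141, 0.0, -0.394]
wrist_force: [-2.9, 4.7, 1.6]
finger_gap: 11.8
```

```bash
python3 m.py
```

```text
7.4 yaw -0.3938 F [-2.9  4.7  1.6] Mz 0.231 tau6 -0.206 pos [ 505.2 -199.3   70.4] gap 11.8
```

{"op": "arm_command", "data": {
  "deltas": [
    {"xyz": [0,0,0],"turn": [0,0,-0.02]}
  ]
}}

```text
clock: 7.52
eef_pos: [505.2, -199.3, 70.4]
eef_rot: [-3.141, 0.0, -0.414]
wrist_force: [-3.1, 5.5, 1.9]
finger_gap: 11.6
```

```bash
python3 m.py
```

```text
7.525 yaw -0.4137 F [-3.1  5.5  1.9] Mz 0.197 tau6 -0.083 pos [ 505.2 -199.3   70.4] gap 11.6
```

{"op": "arm_command", "data": {
  "deltas": [
    {"xyz": [0,0,0],"turn": [0,0,-0.025]}
  ]
}}

```text
clock: 7.65
eef_pos: [505.2, -199.3, 70.4]
eef_rot: [-3.141, 0.0, -0.439]
wrist_force: [-3.8, 5.3, 0.5]
finger_gap: 11.5
```

```bash
python3 m.py
```

```text
7.65 yaw -0.4388 F [-3.8  5.3  0.5] Mz 0.094 tau6 -0.386 pos [ 505.2 -199.3   70.4] gap 11.5
```

{"op": "arm_command", "data": {
  "deltas": [
    {"xyz": [0,0,0],"turn": [0,0,-0.02]}
  ]
}}

```text
clock: 7.78
eef_pos: [505.2, -199.3, 70.4]
eef_rot: [-3.141, 0.0, -0.459]
wrist_force: [-3.7, 4.9, 1.7]
finger_gap: 11.8
```

```bash
python3 m.py
```

```text
7.775 yaw -0.4588 F [-3.7  4.9  1.7] Mz 0.18 tau6 -0.092 pos [ 505.2 -199.3   70.4] gap 11.8
```

{"op": "arm_command", "data": {
  "deltas": [
    {"xyz": [0,0,0],"turn": [0,0,-0.02]}
  ]
}}

```text
clock: 7.9
eef_pos: [505.2, -199.3, 70.4]
eef_rot: [-3.141, 0.0, -0.479]
wrist_force: [-3.4, 4.4, 2.5]
finger_gap: 11.7
```

```bash
python3 m.py
```

```text
7.9 yaw -0.4787 F [-3.4  4.4  2.5] Mz 0.21 tau6 -0.118 pos [ 505.2 -199.3   70.4] gap 11.7
```

{"op": "arm_command", "data": {
  "deltas": [
    {"xyz": [0,0,0],"turn": [0,0,-0.025]}
  ]
}}

```text
clock: 8.02
eef_pos: [505.2, -199.3, 70.4]
eef_rot: [-3.141, 0.0, -0.504]
wrist_force: [-2.5, 4.9, 1.4]
finger_gap: 11.8
```

```bash
python3 m.py
```

```text
8.025 yaw -0.5036 F [-2.5  4.9  1.4] Mz 0.314 tau6 -0.157 pos [ 505.2 -199.3   70.4] gap 11.8
```

{"op": "arm_command", "data": {
  "deltas": [
    {"xyz": [0,0,0],"turn": [0,0,-0.02]}
  ]
}}

```text
clock: 8.15
eef_pos: [505.2, -199.3, 70.4]
eef_rot: [-3.141, 0.0, -0.523]
wrist_force: [-3.1, 3.8, 1.1]
finger_gap: 11.8
```

```bash
python3 m.py
```

```text
8.15 yaw -0.5235 F [-3.1  3.8  1.1] Mz 0.359 tau6 0.115 pos [ 505.2 -199.3   70.4] gap 11.8
```

{"op": "arm_command", "data": {
  "deltas": [
    {"xyz": [0,0,0],"turn": [0,0,-0.02]}
  ]
}}

```text
clock: 8.28
eef_pos: [505.2, -199.3, 70.4]
eef_rot: [-3.141, 0.0, -0.543]
wrist_force: [-3.0, 3.9, 2.0]
finger_gap: 12.1
```

```bash
python3 m.py
```

```text
8.275 yaw -0.5433 F [-3.   3.9  2. ] Mz 0.456 tau6 0.156 pos [ 505.2 -199.3   70.4] gap 12.1
```

{"op": "arm_command", "data": {
  "deltas": [
    {"xyz": [0,0,0],"turn": [0,0,0.08]},
    {"xyz": [0,0,0],"turn": [0,0,0.12]},
    {"xyz": [0,0,0],"turn": [0,0,0.12]},
    {"xyz": [0,0,0],"turn": [0,0,0.12]},
    {"xyz": [0,0,0],"turn": [0,0,0.12]},
    {"xyz": [0,0,0],"turn": [0,0,0.11]},
    {"xyz": [0,0,0],"turn": [0,0,0.06]},
    {"xyz": [0,0,0],"turn": [0,0,0.02]}
  ]
}}

```text
clock: 9.28
eef_pos: [505.1, -199.6, 70.4]
eef_rot: [-3.142, 0.0, 0.207]
wrist_force: [-3.6, 2.3, 1.3]
finger_gap: 11.5
```

```bash
python3 m.py
```

```text
9.275 yaw 0.2073 F [-3.6  2.3  1.3] Mz -0.203 tau6 -0.291 pos [ 505.1 -199.6   70.4] gap 11.5
```

{"op": "arm_command", "data": {
  "deltas": [
    {"xyz": [0,0,0],"turn": [0,0,0.02]}
  ]
}}

```text
clock: 9.4
eef_pos: [505.1, -199.6, 70.4]
eef_rot: [-3.142, 0.0, 0.227]
wrist_force: [-3.7, 1.0, 1.2]
finger_gap: 12.0
```

```bash
python3 m.py
```

```text
9.4 yaw 0.2273 F [-3.7  1.   1.2] Mz -0.277 tau6 0.116 pos [ 505.1 -199.6   70.4] gap 12.0
```

{"op": "arm_command", "data": {
  "deltas": [
    {"xyz": [0,0,0],"turn": [0,0,0.015]}
  ]
}}

```text
clock: 9.52
eef_pos: [505.1, -199.6, 70.4]
eef_rot: [-3.142, 0.0, 0.243]
wrist_force: [-3.7, 1.3, 1.4]
finger_gap: 11.8
```

```bash
python3 m.py
```

```text
9.525 yaw 0.2428 F [-3.7  1.3  1.4] Mz -0.255 tau6 -0.084 pos [ 505.1 -199.6   70.4] gap 11.8
```

{"op": "arm_command", "data": {
  "deltas": [
    {"xyz": [0,0,0],"turn": [0,0,0.02]}
  ]
}}

```text
clock: 9.65
eef_pos: [505.1, -199.6, 70.4]
eef_rot: [-3.142, 0.0, 0.263]
wrist_force: [-3.4, 1.7, 0.2]
finger_gap: 11.6
```

```bash
python3 m.py
```

```text
9.65 yaw 0.2633 F [-3.4  1.7  0.2] Mz -0.456 tau6 -0.007 pos [ 505.1 -199.6   70.4] gap 11.6
```

{"op": "arm_command", "data": {
  "deltas": [
    {"xyz": [0,0,0],"turn": [0,0,0.015]}
  ]
}}

```text
clock: 9.78
eef_pos: [505.2, -199.6, 70.4]
eef_rot: [3.142, -0.0, 0.278]
wrist_force: [-4.1, 1.8, 0.5]
finger_gap: 12.1
```

```bash
python3 m.py
```

```text
9.775 yaw 0.2784 F [-4.1  1.8  0.5] Mz -0.472 tau6 -0.272 pos [ 505.2 -199.6   70.4] gap 12.1
```

{"op": "arm_command", "data": {
  "deltas": [
    {"xyz": [0,0,0],"turn": [0,0,-0.08]},
    {"xyz": [0,0,0],"turn": [0,0,-0.12]},
    {"xyz": [0,0,0],"turn": [0,0,-0.12]},
    {"xyz": [0,0,0],"turn": [0,0,-0.12]},
    {"xyz": [0,0,0],"turn": [0,0,-0.12]},
    {"xyz": [0,0,0],"turn": [0,0,-0.12]},
    {"xyz": [0,0,0],"turn": [0,0,-0.09]},
    {"xyz": [0,0,0],"turn": [0,0,-0.03]}
  ]
}}

```text
clock: 10.78
eef_pos: [505.2, -199.3, 70.4]
eef_rot: [-3.141, 0.0, -0.522]
wrist_force: [-3.0, 4.8, 1.2]
finger_gap: 11.6
```

```bash
python3 m.py
```

```text
10.775 yaw -0.5223 F [-3.   4.8  1.2] Mz 0.147 tau6 0.3 pos [ 505.2 -199.3   70.4] gap 11.6
```

{"op": "arm_command", "data": {
  "deltas": [
    {"xyz": [0,0,0],"turn": [0,0,-0.02]}
  ]
}}

```text
clock: 10.9
eef_pos: [505.2, -199.3, 70.4]
eef_rot: [-3.141, 0.0, -0.541]
wrist_force: [-2.5, 5.3, 0.8]
finger_gap: 11.6
```

```bash
python3 m.py
```

```text
10.9 yaw -0.5409 F [-2.5  5.3  0.8] Mz 0.267 tau6 0.016 pos [ 505.2 -199.3   70.4] gap 11.6
```

{"op": "arm_command", "data": {
  "deltas": [
    {"xyz": [0,0,0],"turn": [0,0,-0.02]}
  ]
}}

```text
clock: 11.02
eef_pos: [505.2, -199.3, 70.4]
eef_rot: [-3.141, 0.0, -0.561]
wrist_force: [-2.6, 4.9, 1.8]
finger_gap: 11.7
```

```bash
python3 m.py
```

```text
11.025 yaw -0.5606 F [-2.6  4.9  1.8] Mz 0.334 tau6 0.009 pos [ 505.2 -199.3   70.4] gap 11.7
```

{"op": "arm_command", "data": {
  "deltas": [
    {"xyz": [0,0,0],"turn": [0,0,-0.015]}
  ]
}}

```text
clock: 11.15
eef_pos: [505.2, -199.3, 70.4]
eef_rot: [-3.141, 0.0, -0.575]
wrist_force: [-2.5, 4.3, 1.0]
finger_gap: 11.8
```

```bash
python3 m.py
```

```text
11.15 yaw -0.5754 F [-2.5  4.3  1. ] Mz 0.447 tau6 0.203 pos [ 505.2 -199.3   70.4] gap 11.8
```

{"op": "arm_command", "data": {
  "deltas": [
    {"xyz": [0,0,0],"turn": [0,0,-0.015]}
  ]
}}

```text
clock: 11.28
eef_pos: [505.2, -199.3, 70.4]
eef_rot: [-3.142, 0.0, -0.59]
wrist_force: [-3.8, 4.0, 2.0]
finger_gap: 11.8
```

```bash
python3 m.py
```

```text
11.275 yaw -0.5902 F [-3.8  4.   2. ] Mz 0.455 tau6 0.221 pos [ 505.2 -199.3   70.4] gap 11.8
```

{"op": "arm_command", "data": {
  "deltas": [
    {"xyz": [0,0,0],"turn": [0,0,0.08]},
    {"xyz": [0,0,0],"turn": [0,0,0.12]},
    {"xyz": [0,0,0],"turn": [0,0,0.12]},
    {"xyz": [0,0,0],"turn": [0,0,0.12]},
    {"xyz": [0,0,0],"turn": [0,0,0.12]},
    {"xyz": [0,0,0],"turn": [0,0,0.12]},
    {"xyz": [0,0,0],"turn": [0,0,0.11]},
    {"xyz": [0,0,0],"turn": [0,0,0.05]},
    {"xyz": [0,0,0],"turn": [0,0,0.02]}
  ]
}}

```text
clock: 12.4
eef_pos: [505.1, -199.6, 70.4]
eef_rot: [3.142, 0.0, 0.27]
wrist_force: [-3.3, 0.3, 1.0]
finger_gap: 11.9
```

```bash
python3 m.py
```

```text
12.4 yaw 0.2695 F [-3.3  0.3  1. ] Mz -0.088 tau6 -0.15 pos [ 505.1 -199.6   70.4] gap 11.9
```

{"op": "arm_command", "data": {
  "deltas": [
    {"xyz": [0,0,0],"turn": [0,0,0.02]}
  ]
}}

```text
clock: 12.52
eef_pos: [505.2, -199.6, 70.4]
eef_rot: [3.141, 0.0, 0.289]
wrist_force: [-2.9, 0.7, -0.3]
finger_gap: 11.6
```

```bash
python3 m.py
```

```text
12.525 yaw 0.2887 F [-2.9  0.7 -0.3] Mz -0.093 tau6 0.204 pos [ 505.2 -199.6   70.4] gap 11.6
```

{"op": "arm_command", "data": {
  "deltas": [
    {"xyz": [0,0,0],"turn": [0,0,0.02]}
  ]
}}

```text
clock: 12.65
eef_pos: [505.2, -199.6, 70.4]
eef_rot: [3.141, 0.0, 0.309]
wrist_force: [-4.0, 0.2, 0.1]
finger_gap: 11.8
```

```bash
python3 m.py
```

```text
12.65 yaw 0.3089 F [-4.   0.2  0.1] Mz -0.084 tau6 0.237 pos [ 505.2 -199.6   70.4] gap 11.8
```

{"op": "arm_command", "data": {
  "deltas": [
    {"xyz": [0,0,0],"turn": [0,0,0.02]}
  ]
}}

```text
clock: 12.78
eef_pos: [505.2, -199.6, 70.4]
eef_rot: [3.141, 0.0, 0.329]
wrist_force: [-3.0, 0.0, 0.6]
finger_gap: 11.7
```

```bash
python3 m.py
```

```text
12.775 yaw 0.329 F [-3.   0.   0.6] Mz -0.097 tau6 0.236 pos [ 505.2 -199.6   70.4] gap 11.7
```

{"op": "arm_command", "data": {
  "deltas": [
    {"xyz": [0,0,0],"turn": [0,0,0.02]}
  ]
}}

```text
clock: 12.9
eef_pos: [505.2, -199.6, 70.5]
eef_rot: [3.141, 0.0, 0.349]
wrist_force: [-3.5, 0.1, -0.5]
finger_gap: 12.0
```

```bash
python3 m.py
```

```text
12.9 yaw 0.349 F [-3.5  0.1 -0.5] Mz -0.122 tau6 0.233 pos [ 505.2 -199.6   70.5] gap 12.0
```

{"op": "arm_command", "data": {
  "deltas": [
    {"xyz": [0,0,0],"turn": [0,0,0.02]}
  ]
}}

```text
clock: 13.02
eef_pos: [505.2, -199.6, 70.5]
eef_rot: [3.141, -0.0, 0.369]
wrist_force: [-4.2, -0.5, -0.1]
finger_gap: 12.0
```

```bash
python3 m.py
```

```text
13.025 yaw 0.3691 F [-4.2 -0.5 -0.1] Mz -0.125 tau6 0.232 pos [ 505.2 -199.6   70.5] gap 12.0
```

Run:
```python
from cell import *
from h import *
s=read_state();c=camera("wrist");cv2.imwrite("pics/w6.png",c["color"][:,:,::-1])
k=np.array([505.2,-199.6])
for th in (s["eef_rot"][2],):
  print(wproj(c,s,np.r_[k+102*np.array([np.cos(th),np.sin(th)]),55]))
```

```text
[273.00684878  63.99950459]
```

View pics/w6.png

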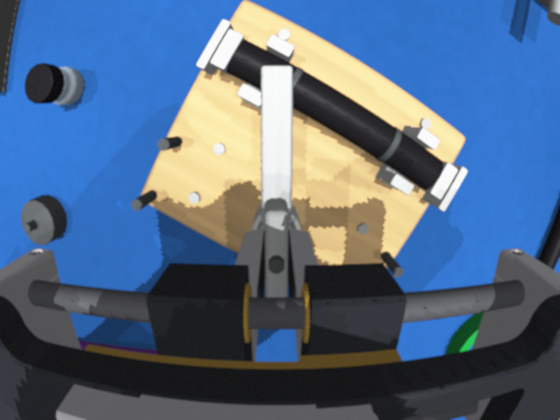

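The picture shows the tongue tip at about (276,68), in line with the tool, so the knob is turning with the grip. It is well past the last stop with only light rubbing. I'll go on carefully.

{"op": "arm_command", "data": {
  "deltas": [
    {"xyz": [-0.0003,0,0],"turn": [0,0,0.03]}
  ]
}}

```text
clock: 13.2
eef_pos: [505.1, -199.7, 70.5]
eef_rot: [3.141, -0.001, 0.399]
wrist_force: [0.8, -1.4, -2.1]
finger_gap: 11.7
```

```bash
python3 m.py
```

```text
13.2 yaw 0.3991 F [ 0.8 -1.4 -2.1] Mz -0.081 tau6 0.645 pos [ 505.1 -199.7   70.5] gap 11.7
```

{"op": "arm_command", "data": {
  "deltas": [
    {"xyz": [0,0,0],"turn": [0,0,0.03]}
  ]
}}

```text
clock: 13.32
eef_pos: [505.1, -199.6, 70.4]
eef_rot: [3.141, -0.0, 0.43]
wrist_force: [0.0, -1.7, -2.2]
finger_gap: 11.8
```

```bash
python3 m.py
```

```text
13.325 yaw 0.4299 F [ 0.  -1.7 -2.2] Mz -0.089 tau6 0.416 pos [ 505.1 -199.6   70.4] gap 11.8
```

{"op": "arm_command", "data": {
  "deltas": [
    {"xyz": [0,0,0],"turn": [0,0,0.03]}
  ]
}}

```text
clock: 13.45
eef_pos: [505.1, -199.7, 70.5]
eef_rot: [3.141, -0.0, 0.46]
wrist_force: [1.2, -3.6, -3.8]
finger_gap: 11.6
```

```bash
python3 m.py
```

```text
13.45 yaw 0.4599 F [ 1.2 -3.6 -3.8] Mz -0.052 tau6 0.393 pos [ 505.1 -199.7   70.5] gap 11.6
```

{"op": "arm_command", "data": {
  "deltas": [
    {"xyz": [0,0,0],"turn": [0,0,0.03]}
  ]
}}

```text
clock: 13.58
eef_pos: [505.1, -199.7, 70.5]
eef_rot: [3.141, -0.0, 0.49]
wrist_force: [2.2, -2.9, -3.3]
finger_gap: 11.8
```

```bash
python3 m.py
```

```text
13.575 yaw 0.4898 F [ 2.2 -2.9 -3.3] Mz -0.111 tau6 0.392 pos [ 505.1 -199.7   70.5] gap 11.8
```

{"op": "arm_command", "data": {
  "deltas": [
    {"xyz": [0,0,0],"turn": [0,0,0.06]},
    {"xyz": [0,0,0],"turn": [0,0,0.06]},
    {"xyz": [0,0,0],"turn": [0,0,0.06]},
    {"xyz": [0,0,0],"turn": [0,0,0.06]}
  ]
}}

```text
clock: 14.08
eef_pos: [505.2, -199.8, 70.5]
eef_rot: [3.141, -0.0, 0.731]
wrist_force: [2.5, -2.7, -4.6]
finger_gap: 12.0
```

```bash
python3 m.py
```

```text
14.075 yaw 0.7308 F [ 2.5 -2.7 -4.6] Mz -0.102 tau6 0.889 pos [ 505.2 -199.8   70.5] gap 12.0
```

{"op": "arm_command", "data": {
  "deltas": [
    {"xyz": [0,0,0],"turn": [0,0,0.06]},
    {"xyz": [0,0,0],"turn": [0,0,0.06]},
    {"xyz": [0,0,0],"turn": [0,0,0.06]},
    {"xyz": [0,0,0],"turn": [0,0,0.06]}
  ]
}}

```text
clock: 14.58
eef_pos: [505.3, -199.8, 70.5]
eef_rot: [3.14, -0.0, 0.971]
wrist_force: [3.7, -3.9, -5.3]
finger_gap: 12.1
```

```bash
python3 m.py
```

```text
14.575 yaw 0.9707 F [ 3.7 -3.9 -5.3] Mz -0.131 tau6 0.889 pos [ 505.3 -199.8   70.5] gap 12.1
```

{"op": "arm_command", "data": {
  "deltas": [
    {"xyz": [0,0,0],"turn": [0,0,0.06]},
    {"xyz": [0,0,0],"turn": [0,0,0.06]},
    {"xyz": [0,0,0],"turn": [0,0,0.06]},
    {"xyz": [0,0,0],"turn": [0,0,0.06]}
  ]
}}

```text
clock: 15.08
eef_pos: [505.4, -199.9, 70.5]
eef_rot: [3.14, 0.0, 1.211]
wrist_force: [4.7, -3.5, -7.1]
finger_gap: 11.6
```

```bash
python3 m.py
```

```text
15.075 yaw 1.2107 F [ 4.7 -3.5 -7.1] Mz -0.097 tau6 0.888 pos [ 505.4 -199.9   70.5] gap 11.6
```

{"op": "arm_command", "data": {
  "deltas": [
    {"xyz": [0,0,0],"turn": [0,0,0.06]},
    {"xyz": [0,0,0],"turn": [0,0,0.06]},
    {"xyz": [0,0,0],"turn": [0,0,0]}
  ]
}}

```text
clock: 15.45
eef_pos: [505.4, -199.9, 70.5]
eef_rot: [3.14, 0.0, 1.33]
wrist_force: [4.8, -4.2, -7.2]
finger_gap: 11.4
```

```bash
python3 m.py
```

```text
15.45 yaw 1.3299 F [ 4.8 -4.2 -7.2] Mz 0.083 tau6 -0.423 pos [ 505.4 -199.9   70.5] gap 11.4
```

{"op": "arm_command", "data": {
  "deltas": [
    {"xyz": [0,0,0],"turn": [0,0,0]},
    {"xyz": [0,0,0],"turn": [0,0,0]},
    {"xyz": [0,0,0],"turn": [0,0,0]},
    {"xyz": [0,0,0.02],"turn": [0,0,0]},
    {"xyz": [0,0,0.05],"turn": [0,0,0]},
    {"xyz": [0,0,0.05],"turn": [0,0,0]},
    {"xyz": [0,0,0],"turn": [0,0,0]}
  ],
  "gripper": 0.2
}}

```text
clock: 16.32
eef_pos: [506.1, -200.1, 194.2]
eef_rot: [3.135, 0.001, 1.328]
wrist_force: [0.1, 0.8, -0.3]
finger_gap: 74.8
```

```bash
python3 m.py;  python3 - <<'E'
from cell import *
from h import *
s=read_state();c=camera("wrist");cv2.imwrite("pics/w7.png",c["color"][:,:,::-1]);pickle.dump((s,c),open("w7.pkl","wb"))
E
```

```text
16.325 yaw 1.328 F [ 0.1  0.8 -0.3] Mz -0.041 tau6 0.002 pos [ 506.1 -200.1  194.2] gap 74.8
```

View pics/w7.png

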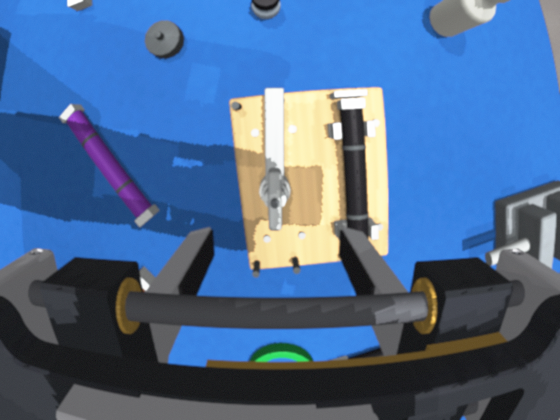

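{"op": "arm_command", "data": {
  "deltas": [
    {"xyz": [0.03,-0.004,0],"turn": [0,0,0.05]},
    {"xyz": [0.04,-0.006,0],"turn": [0,0,0.051]},
    {"xyz": [0.0135,-0.0014,-0.03],"turn": [0,0,0]},
    {"xyz": [0,0,-0.034],"turn": [0,0,0]},
    {"xyz": [0,0,0],"turn": [0,0,0]},
    {"xyz": [0,0,0],"turn": [0,0,0]}
  ],
  "gripper": 0.36
}}

```text
clock: 17.12
eef_pos: [588.5, -211.0, 127.2]
eef_rot: [3.141, 0.0, 1.429]
wrist_force: [-0.6, 0.4, 0.7]
finger_gap: 60.4
```

```bash
python3 m.py;  python3 - <<'E'
from cell import *
from h import *
s=read_state();c=camera("wrist");cv2.imwrite("pics/w8.png",cv2.resize(c["color"][60:300,100:420,::-1],None,fx=2.5,fy=2.5));pickle.dump((s,c),open("w8.pkl","wb"))
for y in (-30,30):
  for z in (11,): print(((wproj(c,s,(tool(s)@[8,y,z,1])[:3]))-[100,60])*2.5)
print((wproj(c,s,(589.2,-211.4,36))-[100,60])*2.5)
E
```

```text
17.125 yaw 1.4287 F [-0.6  0.4  0.7] Mz -0.02 tau6 -0.002 pos [ 588.5 -211.   127.2] gap 60.4
[312.41700571 413.85177595]
[567.26574297 414.12602097]
[442.07832809 362.54506615]
```

View pics/w8.png

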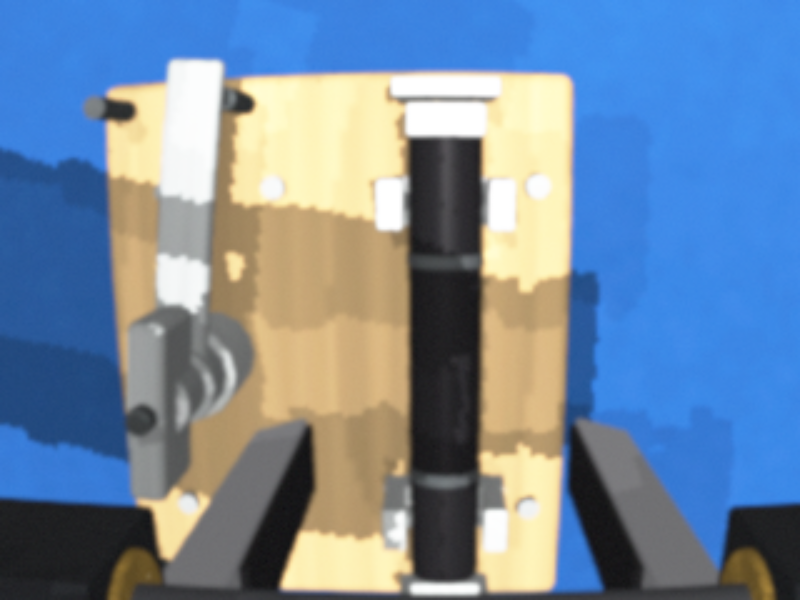

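{"op": "arm_command", "data": {
  "deltas": [
    {"xyz": [0.0012,-0.0002,-0.04],"turn": [0,0,0]},
    {"xyz": [0,0,-0.035],"turn": [0,0,0]},
    {"xyz": [0,0,-0.02],"turn": [0,0,0]},
    {"xyz": [0,0,0],"turn": [0,0,0]},
    {"xyz": [0,0,0],"turn": [0,0,0]}
  ]
}}

```text
clock: 17.8
eef_pos: [590.4, -211.5, 33.2]
eef_rot: [3.139, 0.001, 1.429]
wrist_force: [0.4, -0.0, -0.3]
finger_gap: 59.9
```

```bash
python3 m.py;  python3 - <<'E'
from cell import *
from h import *
s=read_state();c=camera("wrist");cv2.imwrite("pics/w9.png",cv2.resize(c["color"][100:340,100:420,::-1],None,fx=2.5,fy=2.5));pickle.dump((s,c),open("w9.pkl","wb"))
E
```

```text
17.8 yaw 1.4288 F [ 0.4 -0.  -0.3] Mz 0.029 tau6 -0.001 pos [ 590.4 -211.5   33.2] gap 59.9
```

View pics/w9.png

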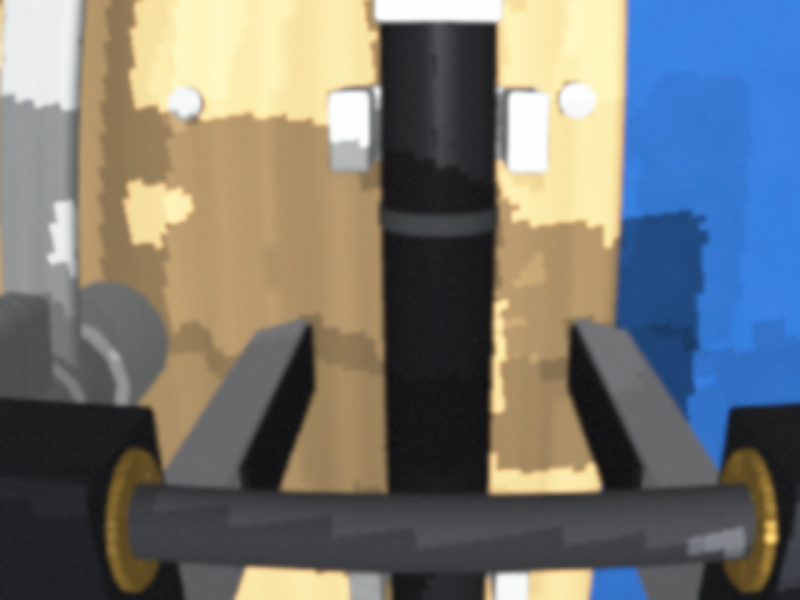

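{"op": "arm_command", "data": {
  "deltas": [
    {"xyz": [0,0,-0.003],"turn": [0,0,0]},
    {"xyz": [0,0,0],"turn": [0,0,0]},
    {"xyz": [0,0,0],"turn": [0,0,0]},
    {"xyz": [0,0,0],"turn": [0,0,0]},
    {"xyz": [0,0,0],"turn": [0,0,0]},
    {"xyz": [0,0,0],"turn": [0,0,0]}
  ],
  "gripper": 1.0,
  "force": 30
}}

```text
clock: 18.6
eef_pos: [589.6, -211.2, 28.5]
eef_rot: [3.141, 0.0, 1.429]
wrist_force: [-0.5, -0.4, 1.7]
finger_gap: 22.8
```

```bash
python3 m.py
```

```text
18.6 yaw 1.4288 F [-0.5 -0.4  1.7] Mz 0.005 tau6 0.011 pos [ 589.6 -211.2   28.5] gap 22.8
```

{"op": "arm_command", "data": {
  "deltas": [
    {"xyz": [0,0,0.008],"turn": [0,0,0]},
    {"xyz": [0,0,0.015],"turn": [0,0,0]},
    {"xyz": [0,0,0.03],"turn": [0,0,0]},
    {"xyz": [0,0,0.04],"turn": [0,0,0]},
    {"xyz": [0,0,0.04],"turn": [0,0,0]},
    {"xyz": [0,0,0],"turn": [0,0,0]}
  ]
}}

```text
clock: 19.35
eef_pos: [590.8, -211.6, 165.9]
eef_rot: [3.135, 0.002, 1.429]
wrist_force: [0.5, -0.5, -1.6]
finger_gap: 23.4
```

```bash
python3 m.py;  python3 - <<'E'
from cell import *
from h import *
s=read_state();c=camera("wrist");cv2.imwrite("pics/w10.png",c["color"][:,:,::-1])
c=camera("scene");cv2.imwrite("pics/s10.png",c["color"][:,:,::-1])
E
```

```text
19.35 yaw 1.4288 F [ 0.5 -0.5 -1.6] Mz 0.006 tau6 -0.001 pos [ 590.8 -211.6  165.9] gap 23.4
```

View pics/w10.png

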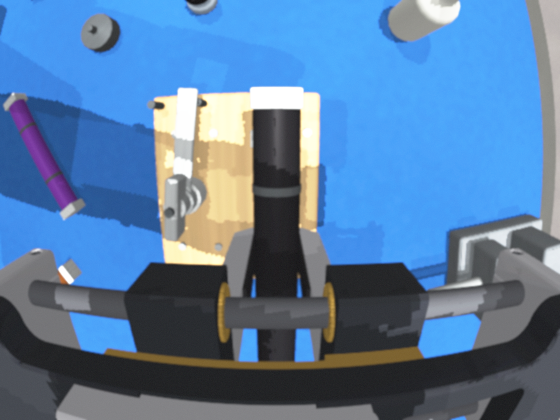

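View pics/s10.png

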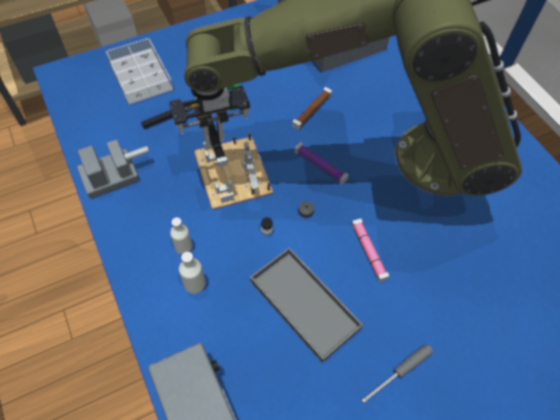

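{"op": "arm_command", "data": {
  "deltas": [
    {"xyz": [-0.0045,0.03,0],"turn": [0,0,0.043]},
    {"xyz": [-0.0045,0.048,0],"turn": [0,0,0.043]},
    {"xyz": [-0.0045,0.05,0],"turn": [0,0,0.043]},
    {"xyz": [-0.0045,0.05,0],"turn": [0,0,0.043]},
    {"xyz": [-0.0045,0.05,0],"turn": [0,0,0.043]},
    {"xyz": [-0.0045,0.05,0],"turn": [0,0,0.043]},
    {"xyz": [-0.0045,0.05,0],"turn": [0,0,0.043]},
    {"xyz": [-0.0045,0.05,0],"turn": [0,0,0.043]},
    {"xyz": [-0.004,0.035,0],"turn": [0,0,0.041]},
    {"xyz": [0,0.019,0],"turn": [0,0,0]},
    {"xyz": [0,0,0],"turn": [0,0,0]},
    {"xyz": [0,0,0],"turn": [0,0,0]}
  ]
}}

```text
clock: 20.95
eef_pos: [549.7, 219.7, 161.1]
eef_rot: [-3.141, 0.0, 1.812]
wrist_force: [-0.7, -0.3, -1.3]
finger_gap: 23.4
```

```bash
python3 m.py;  python3 - <<'E'
from cell import *
from h import *
s=read_state();c=camera("wrist");cv2.imwrite("pics/w11.png",c["color"][:,:,::-1]);pickle.dump((s,c),open("w11.pkl","wb"))
E
```

```text
20.95 yaw 1.8123 F [-0.7 -0.3 -1.3] Mz -0.03 tau6 0.025 pos [549.7 219.7 161.1] gap 23.4
```

View pics/w11.png

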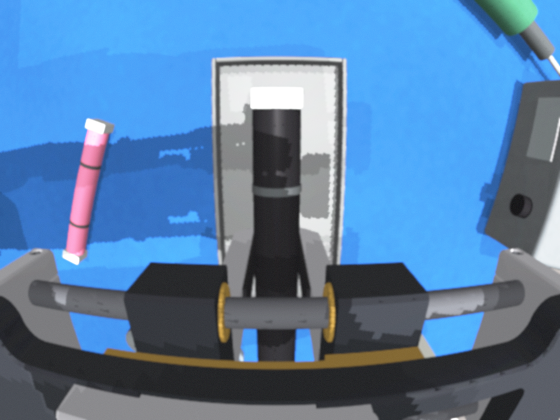

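The boom is centred over the tray and parallel to it: tray sides are at u = 215 and 343, the boom at 277. The fingertips reach 6.5 mm below the boom's underside, so I'll lower until they're just off the floor and release there, a drop of a few mm.

{"op": "arm_command", "data": {
  "deltas": [
    {"xyz": [0,0,-0.05],"turn": [0,0,0]},
    {"xyz": [0,0,-0.045],"turn": [0,0,0]},
    {"xyz": [0,0,-0.03],"turn": [0,0,0]},
    {"xyz": [0,0,-0.012],"turn": [0,0,0]},
    {"xyz": [0,0,-0.004],"turn": [0,0,0]},
    {"xyz": [0,0,0],"turn": [0,0,0]},
    {"xyz": [0,0,0],"turn": [0,0,0]}
  ]
}}

```text
clock: 21.88
eef_pos: [550.1, 221.0, 21.6]
eef_rot: [3.14, -0.0, 1.814]
wrist_force: [0.4, -0.6, -0.8]
finger_gap: 23.8
```

```bash
python3 m.py
```

```text
21.875 yaw 1.8138 F [ 0.4 -0.6 -0.8] Mz -0.053 tau6 -0.001 pos [550.1 221.   21.6] gap 23.8
```

{"op": "arm_command", "data": {
  "deltas": [
    {"xyz": [0,0,-0.003],"turn": [0,0,0]},
    {"xyz": [0,0,0],"turn": [0,0,0]},
    {"xyz": [0,0,0],"turn": [0,0,0]}
  ]
}}

```text
clock: 22.25
eef_pos: [549.6, 220.9, 17.5]
eef_rot: [3.142, -0.0, 1.814]
wrist_force: [0.8, 0.5, -0.8]
finger_gap: 22.8
```

```bash
python3 m.py
```

```text
22.25 yaw 1.8139 F [ 0.8  0.5 -0.8] Mz -0.025 tau6 -0.0 pos [549.6 220.9  17.5] gap 22.8
```

{"op": "arm_command", "data": {
  "deltas": [
    {"xyz": [0,0,-0.001],"turn": [0,0,0]},
    {"xyz": [0,0,0],"turn": [0,0,0]}
  ],
  "force": 6
}}

```text
clock: 22.5
eef_pos: [549.5, 220.8, 16.4]
eef_rot: [-3.141, 0.0, 1.814]
wrist_force: [-0.3, -0.7, -1.1]
finger_gap: 23.9
```

{"op": "arm_command", "data": {
  "deltas": [
    {"xyz": [0,0,0],"turn": [0,0,0]},
    {"xyz": [0,0,0],"turn": [0,0,0]},
    {"xyz": [0,0,0],"turn": [0,0,0]},
    {"xyz": [0,0,0],"turn": [0,0,0]}
  ],
  "gripper": 0.45
}}

```text
clock: 23.0
eef_pos: [549.6, 220.9, 16.5]
eef_rot: [3.142, -0.0, 1.814]
wrist_force: [-0.1, 0.0, -0.3]
finger_gap: 51.7
```

```bash
python3 m.py;  python3 - <<'E'
from cell import *
from h import *
s=read_state();c=camera("wrist");cv2.imwrite("pics/w12.png",c["color"][:,:,::-1])
E
```

```text
23.0 yaw 1.8138 F [-0.1  0.  -0.3] Mz -0.043 tau6 0.0 pos [549.6 220.9  16.5] gap 51.7
```

View pics/w12.png

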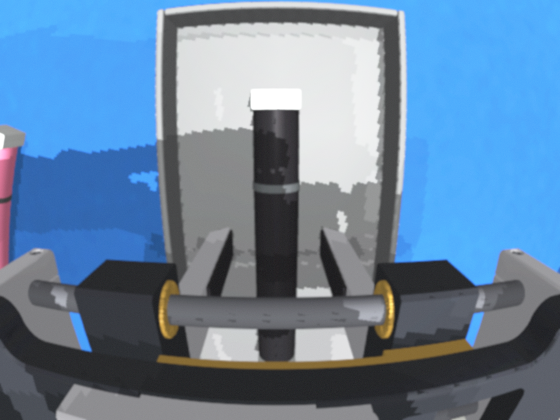

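The boom lies in the tray between the open fingers. Now I'll retreat straight up and check.

{"op": "arm_command", "data": {
  "deltas": [
    {"xyz": [0,0,0.02],"turn": [0,0,0]},
    {"xyz": [0,0,0.04],"turn": [0,0,0]},
    {"xyz": [0,0,0.055],"turn": [0,0,0]},
    {"xyz": [0,0,0.055],"turn": [0,0,0]},
    {"xyz": [-0.03,0,0.03],"turn": [0,0,0]},
    {"xyz": [-0.05,0,0],"turn": [0,0,0]},
    {"xyz": [-0.05,0,0],"turn": [0,0,0]},
    {"xyz": [-0.04,0,0],"turn": [0,0,0]},
    {"xyz": [0,0,0],"turn": [0,0,0]},
    {"xyz": [0,0,0],"turn": [0,0,0]}
  ]
}}

```text
clock: 24.3
eef_pos: [380.2, 221.0, 217.5]
eef_rot: [3.14, -0.0, 1.814]
wrist_force: [0.4, 0.2, 0.4]
finger_gap: 51.6
```

```bash
python3 m.py;  python3 - <<'E'
from cell import *
from h import *
for n in ("top","scene","wrist"):
  s=read_state();c=camera(n);cv2.imwrite(f"pics/{n}13.png",c["color"][:,:,::-1])
E
```

```text
24.3 yaw 1.8139 F [0.4 0.2 0.4] Mz 0.004 tau6 0.022 pos [380.2 221.  217.5] gap 51.6
```

View pics/top13.png

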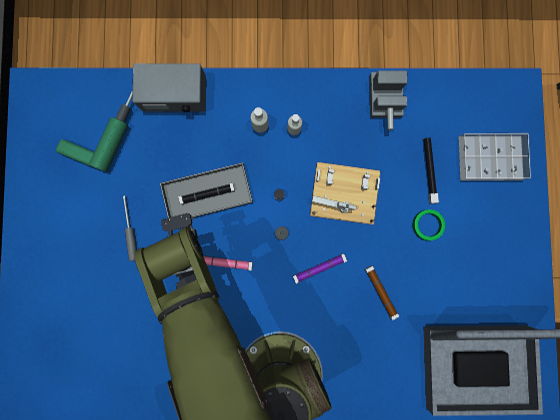

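View pics/scene13.png

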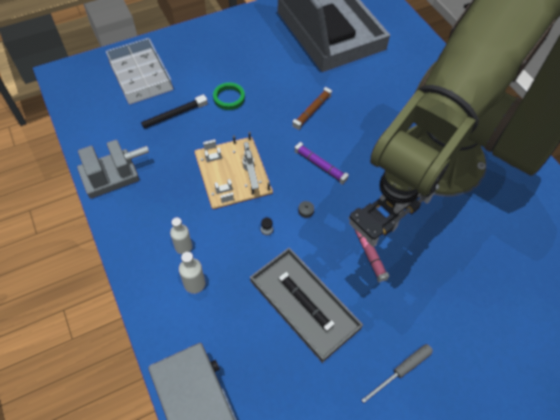

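View pics/wrist13.png

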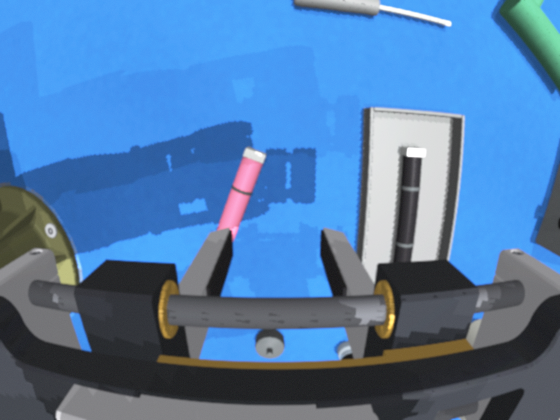

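The top view shows the boom lengthwise and flat in the tray at about (207,193), the saddles empty, and the knob still turned aside. All the bystanders are where they were.

```bash
python3 -c "
from cell import *
print(sign_off())"
```

```text
the job is handed in; nothing more can be done
None
```

The boom is lying flat and lengthwise in the grey tray, released, and the job is handed in at about 24.5 s on the robot's clock.

- **Freeing the knob:** I gripped the wing knob and rocked it between its springy stops. I turned back each time at about 0.46–0.47 N m measured at the wrist, below the 0.7 N m limit. The stop moved outward after each swing.
- **Breaking free earlier than stated:** By my count it broke free after about four swings, not the five or six given. Past the last stop it rubbed at only about 0.1 N m, and the wrist camera showed the tongue turning with the grip.
- **Clearing the boom:** I turned the knob to about 1.48 rad anticlockwise, past the 1.15 rad needed, and let go of it.
- **Placing:** I lifted the boom by its middle. My grip left the fingertips about 6 mm below the boom's underside, so I could not lower it fully onto the tray floor. I released it a calculated 7–8 mm above the floor and it dropped that far.

**Last checks:** All three cameras show the boom lying in the tray. The top and scene views show it lengthwise, the saddles empty, the tongue turned aside, and the bystanders where they were by eye. The gripper was open and touching nothing, with the wrist force near zero. An early move call was refused over its format, with no effect. The wrist camera was about 2 mm out sideways on the knob, which I corrected before gripping.

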